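# Put the washed sausage kit on its stands

## Robot

A 6-joint arm with a two-finger parallel gripper is mounted at the origin on the work surface. World frame = base frame: x ahead of the robot, y to its left, z up, the work surface at z = 0. Lengths are in m, angles in rad, forces in N, time in s.
With the tool pointing down it reaches from about 0.325 to 1 m from the base axis. Payload 5.1 kg.
Tool frame: the origin (TCP) lies on the centre line of the jaws, within the pads' length; the fingertips stand 8 mm ahead of it and the grasp point (between the pads) lies 11 mm behind it; z points along the fingers, y is the line along which they close (so a half turn about z gives the same grasp; the last joint's range is limited). The gripper opens to 85 mm and grips with 20 to 120 N. Pads are 22 mm wide; open, the fingers measure 114 mm over their backs; the gripper's body (76 mm by 85 mm) begins 54 mm behind the grasp point. The pads swing forward as they close: fully open they stand 13 mm farther back than shut.
Start: joints at [-1.35, 0.124, 1.65, -0, 1.367, -0.083], TCP at [0.194, -0.62, 0.239] pointing down, gripper open.
Joint ranges: [-2.61, 2.61], [-1.02, 2.33], [0.03, 2.71], [-1.35, 4.49], [0.32, 2.68], [-2.91, 2.91]. Speed limits (rad/s): [2.57, 2.57, 3.14, 3.14, 3.14, 3.14].

## Interface

Orientations are given as a unit quaternion [w, x, y, z].
In Python, from cell import robot gives the robot as it stands. The module is installed in compiled form; this text tells all that it offers.
- The arm moves only by the tool step_arm, never from a script. Its argument "increments" is a list of rows, each a list of 3 entries, a list of its own where there are three numbers: the turn, a rotation vector about the tool's x, y, z in degrees, then the shift along the tool's x, y, z in cm, then the opening, from -1 (shut) to 1 (fully open), so that 0 is half open. In form: [[[ax, ay, az], [tx, ty, tz], fingers], ...]. A call has 1 to 5 rows; each row shifts and turns the commanded pose from where the row before left it, along the tool's axes as they then stand; what a row does not reach is not made up. A row lasts 1/10 s, in which the tool goes at most 50 mm and 8.59 degrees, less where a joint would pass 70% of its speed; a pose out of reach is approached as far as the arm can. A call with a gripper value outside its range is refused whole. The fingers move at their own pace and stop on an object; the grip force is fixed at half the most. Time passes only in rows, so rows that do not move let the fingers close. It gives the time, the measured TCP pose, the force, the opening and the grip force at its end, in the units of the state.
- robot.get_obs(): the state, without advancing time (a new reading comes with each control period).
- robot.get_image(name): name is "scene" or "side" or "wrist"; returns a dict with "frame" (420x560x3 uint8, blue, green, red), "fovy" (degrees; the focal length in pixels is half the picture's height over the tangent of half this angle, whatever the lens; pixels are square), "cx", "cy" (the principal point, pixels), "T" (4x4, takes a point from camera to world coordinates); the wrist camera has in their place "mount" (4x4, takes a point from camera to tool coordinates, whose origin is the TCP and whose axes are the flange's). Camera axes: x right, y up, looking along -z (the intrinsics and any distortion apply to the point x, -y, -z); pixel columns grow to the right and rows downward; lengths in m; the calibration is good to about 2 mm. A picture is of the moment at which its call begins: read the wrist's pose just before it. There is no depth.
- robot.sign_off(): hands the job in; it is judged then, once.
The state is a dict: "t": time; "joint_positions": joint angles; "qvel": joint speeds; "effort": joint torques, N m; "eef_pos": TCP position; "eef_rot": TCP orientation; "contact_force": force on the tool from outside, world axes, zero at the start; "wrist_torque": the same for the moment, N m; "finger_gap": finger opening in m; "grip_force": force on a finger pad.
Only numpy, scipy, OpenCV 4.12 (cv2) and the standard library are available. Lean on these libraries where they do the work, as an engineer would, in place of code of your own. Each camera call takes 0.05 s, during which the arm holds its last target. There are 200 camera calls.

## Task

The sausage-making kit has just been washed and stands on the draining mat. Push every filling tube, flange first, fully down onto a spigot of the tube stand that fits its bore (wide tubes on thick spigots, narrow tubes on thin ones), and hang every strainer basket by its hook over the rail to drip dry. Leave the cheese, the jar and the bowl where they are.

Things in the scene. Friction and masses are not known exactly. Their poses are not given: they have to be found in the camera images.
- wide_tube_1_mid (a point): wide sausage-filling tube of steel, open at both ends, 130 mm long, standing on its flange. Point: on its axis half-way up, 65 mm above the flange's underside; z along the axis, flange to outlet. Plain tube 40 mm outside, 35 mm bore, from 40 mm height to the top; below that a cone widens to the 62 mm flange (mouth 53 mm inside). May be absent
- wide_tube_2_mid (a point): wide sausage-filling tube of steel, open at both ends, 130 mm long, standing on its flange. Point: on its axis half-way up, 65 mm above the flange's underside; z along the axis, flange to outlet. Plain tube 40 mm outside, 35 mm bore, from 40 mm height to the top; below that a cone widens to the 62 mm flange (mouth 53 mm inside). May be absent
- narrow_tube_1_mid (a point): narrow sausage-filling tube of steel, open at both ends, 130 mm long, standing on its flange. Point: on its axis half-way up, 65 mm above the flange's underside; z along the axis, flange to outlet. Plain tube 26 mm outside, 21 mm bore, from 45 mm height to the top; below that a cone widens to the 56 mm flange (mouth 47 mm inside). May be absent
- narrow_tube_2_mid (a point): narrow sausage-filling tube of steel, open at both ends, 130 mm long, standing on its flange. Point: on its axis half-way up, 65 mm above the flange's underside; z along the axis, flange to outlet. Plain tube 26 mm outside, 21 mm bore, from 45 mm height to the top; below that a cone widens to the 56 mm flange (mouth 47 mm inside). May be absent
- spigot_thick_1 (a point): thick upright spigot of the fixed tube stand (90 x 340 mm): 31 mm diameter, 75 mm tall, bevelled top, for a wide tube, which slides over it flange down with 2 mm play all round until the flange rests on the base. Point: foot of the spigot on the base's top, 12 mm above the bench; x across the stand, y along its four spigots (thick, thin, thick, thin towards +y, 78 mm apart)
- spigot_thick_2 (a point): thick upright spigot of the fixed tube stand (90 x 340 mm): 31 mm diameter, 75 mm tall, bevelled top, for a wide tube, which slides over it flange down with 2 mm play all round until the flange rests on the base. Point: foot of the spigot on the base's top, 12 mm above the bench; x across the stand, y along its four spigots (thick, thin, thick, thin towards +y, 78 mm apart)
- spigot_thin_1 (a point): thin upright spigot of the fixed tube stand (90 x 340 mm): 17 mm diameter, 75 mm tall, bevelled top, for a narrow tube, which slides over it flange down with 2 mm play all round until the flange rests on the base. Point: foot of the spigot on the base's top, 12 mm above the bench; x across the stand, y along its four spigots (thick, thin, thick, thin towards +y, 78 mm apart)
- spigot_thin_2 (a point): thin upright spigot of the fixed tube stand (90 x 340 mm): 17 mm diameter, 75 mm tall, bevelled top, for a narrow tube, which slides over it flange down with 2 mm play all round until the flange rests on the base. Point: foot of the spigot on the base's top, 12 mm above the bench; x across the stand, y along its four spigots (thick, thin, thick, thin towards +y, 78 mm apart)
- basket_1_grip (a point): centre of the black grip (46 mm along x, 18 along y, 50 high) on top of a strainer basket. Below it an 8 mm steel rod is bent to a hook, peaked at its top, open downward, 28 mm wide inside. A 12 mm bar hung in it has its axis 34 mm below this point. On the -x side the rod runs down to the basket's rim (117 mm below this point); on the +x side it ends freely, 57 mm below: a bar enters from +x. May be absent
- basket_1: round wire strainer basket, 80 mm diameter and 80 mm high, with a hooked handle above its middle, 222 mm tall in all; hangs upright by it. It starts standing on the mat. Origin: centre of its bottom, 197 mm below the grip's centre; z up. May be absent
- basket_2_grip (a point): centre of the black grip (46 mm along x, 18 along y, 50 high) on top of a strainer basket. Below it an 8 mm steel rod is bent to a hook, peaked at its top, open downward, 28 mm wide inside. A 12 mm bar hung in it has its axis 34 mm below this point. On the -x side the rod runs down to the basket's rim (117 mm below this point); on the +x side it ends freely, 57 mm below: a bar enters from +x. May be absent
- basket_2: round wire strainer basket, 80 mm diameter and 80 mm high, with a hooked handle above its middle, 222 mm tall in all; hangs upright by it. It starts standing on the mat. Origin: centre of its bottom, 197 mm below the grip's centre; z up. May be absent
- basket_3_grip (a point): centre of the black grip (46 mm along x, 18 along y, 50 high) on top of a strainer basket. Below it an 8 mm steel rod is bent to a hook, peaked at its top, open downward, 28 mm wide inside. A 12 mm bar hung in it has its axis 34 mm below this point. On the -x side the rod runs down to the basket's rim (117 mm below this point); on the +x side it ends freely, 57 mm below: a bar enters from +x. May be absent
- basket_3: round wire strainer basket, 80 mm diameter and 80 mm high, with a hooked handle above its middle, 222 mm tall in all; hangs upright by it. It starts standing on the mat. Origin: centre of its bottom, 197 mm below the grip's centre; z up. May be absent
- rail_mid (a point): horizontal steel rail, 12 mm diameter, 380 mm long, its axis 215 mm above the bench, on a post at each end, over a drip tray (170 x 420 mm, rim 18 mm high), all fixed. Point: middle of the rail, on its axis; y along the rail, x across it, roughly away from the robot, z up. Room for three baskets 105 mm apart
- cheese: wedge of cheese, 85 x 60 x 70 mm, on a white chopping board beyond the work; leave alone. Origin: centre of its underside.
- jar: glass jar with steel lid, 64 mm diameter, 85 mm tall, beyond the work; leave alone. Origin: centre of its underside.
- bowl: terracotta bowl, 120 mm diameter, 50 mm high, left of the rail; leave alone. Origin: centre of its underside.
- wide_tube_1: the same wide tube; origin: centre of the flange's underside
- wide_tube_2: the same wide tube; origin: centre of the flange's underside
- narrow_tube_1: the same narrow tube; origin: centre of the flange's underside
- narrow_tube_2: the same narrow tube; origin: centre of the flange's underside
Mind the look-alikes: they are no part of the job. Leave any yellow look-alike of the basket_2 alone. What is shaped like the basket_3 but blue is not meant.

How it is judged:
At the end, for the whole second after the job is handed in: Tubes: on a spigot of their kind, axis within 6 mm, flange within 4 mm of the base, tilt under 0.1 rad. Baskets: rail in the hook, grip centre 27 to 42 mm above the rail's axis, within 20 mm across, between the posts, tilt under 0.25. Tubes under 0.03 m/s, baskets swaying under 0.15 m/s (((horizontal distance between wide_tube_1_mid and spigot_thick_1 below 0.006 m and z of wide_tube_1_mid in the frame of spigot_thick_1 below 0.069 m) or (horizontal distance between wide_tube_1_mid and spigot_thick_2 below 0.006 m and z of wide_tube_1_mid in the frame of spigot_thick_2 below 0.069 m)) and angle between each of wide_tube_1_mid, wide_tube_2_mid, narrow_tube_1_mid, narrow_tube_2_mid's own z axis and vertical below 0.1 rad and ((horizontal distance between wide_tube_2_mid and spigot_thick_1 below 0.006 m and z of wide_tube_2_mid in the frame of spigot_thick_1 below 0.069 m) or (horizontal distance between wide_tube_2_mid and spigot_thick_2 below 0.006 m and z of wide_tube_2_mid in the frame of spigot_thick_2 below 0.069 m)) and ((horizontal distance between narrow_tube_1_mid and spigot_thin_1 below 0.006 m and z of narrow_tube_1_mid in the frame of spigot_thin_1 below 0.069 m) or (horizontal distance between narrow_tube_1_mid and spigot_thin_2 below 0.006 m and z of narrow_tube_1_mid in the frame of spigot_thin_2 below 0.069 m)) and ((horizontal distance between narrow_tube_2_mid and spigot_thin_1 below 0.006 m and z of narrow_tube_2_mid in the frame of spigot_thin_1 below 0.069 m) or (horizontal distance between narrow_tube_2_mid and spigot_thin_2 below 0.006 m and z of narrow_tube_2_mid in the frame of spigot_thin_2 below 0.069 m)) and x of basket_1_grip in the frame of rail_mid between -0.02 and 0.02 m and y of basket_1_grip in the frame of rail_mid between -0.175 and 0.175 m and z of basket_1_grip in the frame of rail_mid between 0.027 and 0.042 m and angle between each of basket_1_grip, basket_2_grip, basket_3_grip's own z axis and vertical below 0.25 rad and x of basket_2_grip in the frame of rail_mid between -0.02 and 0.02 m and y of basket_2_grip in the frame of rail_mid between -0.175 and 0.175 m and z of basket_2_grip in the frame of rail_mid between 0.027 and 0.042 m and x of basket_3_grip in the frame of rail_mid between -0.02 and 0.02 m and y of basket_3_grip in the frame of rail_mid between -0.175 and 0.175 m and z of basket_3_grip in the frame of rail_mid between 0.027 and 0.042 m and linear speed of each of wide_tube_1, wide_tube_2, narrow_tube_1, narrow_tube_2 below 0.03 m/s and linear speed of each of basket_1, basket_2, basket_3 below 0.15 m/s); the robot touches nothing.
It fails at once if the cheese is pushed aside (distance of cheese from where it was at the start of the episode above 0.04 m).
It fails at once if the jar is pushed aside (distance of jar from where it was at the start of the episode above 0.04 m).
It fails at once if the bowl is pushed aside (distance of bowl from where it was at the start of the episode above 0.04 m).
Of wide_tube_1, narrow_tube_1, wide_tube_2, narrow_tube_2 only 3 to 4 are there at a start; the rules pass over those that are not, and their reading is None.
Of basket_1, basket_2, basket_3 only 2 to 3 are there at a start; the rules pass over those that are not, and their reading is None.
At some moment in a run one of basket_1, basket_2, basket_3 may be knocked a few centimetres aside while the robot is not near it.
It also fails if it takes over 210 s, if anything falls off the work surface, if the arm or the gripper's body presses on something with over 40 N, if the wrist force passes 120 N, or if a joint passes its speed limit or range.

## Working session

There is one attempt and no reset: what is moved stays moved. The work goes in short steps, Python scripts to look and compute and a tool call to move; the robot and the scene stay as the last step left them, time stands still between calls to the robot, and variables do not carry over. Pictures are saved under pics/ and viewed, at most 14 in all, crops included, and the job is handed in when it is done.

Besides the shell and the picture viewer there is one more tool, called by a JSON object that holds its "op" and its "data". step_arm: Moves the arm, as the interface text tells. Its arguments: {"type":"object","properties":{"increments":{"type":"array"}},"required":["increments"]}

```bash
mkdir -p pics
cat > h.py <<'E'
import numpy as np, cv2
from cell import robot
from scipy.spatial.transform import Rotation as R
def snap(n,f):
    o=robot.get_obs(); im=robot.get_image(n); cv2.imwrite('pics/'+f+'.png',im['frame'])
    if 'mount' in im:
        T=np.eye(4); q=o['eef_rot']; T[:3,:3]=R.from_quat([q[1],q[2],q[3],q[0]]).as_matrix(); T[:3,3]=o['eef_pos']; im['T']=T@np.array(im['mount'])
    np.savez('pics/'+f+'.npz',**{k:v for k,v in im.items()}); return im
def ray(f,u,v):
    im=np.load('pics/'+f+'.npz',allow_pickle=True); F=210/np.tan(np.radians(float(im['fovy']))/2)
    T=im['T']; d=T[:3,:3]@np.array([(u-im['cx'])/F,-(v-im['cy'])/F,-1]); return T[:3,3],d
def atz(f,u,v,z):
    c,d=ray(f,u,v); return c+d*(z-c[2])/d[2]
def proj(f,p):
    im=np.load('pics/'+f+'.npz',allow_pickle=True); F=210/np.tan(np.radians(float(im['fovy']))/2)
    q=np.linalg.inv(im['T'])@np.append(p,1); return im['cx']-F*q[0]/q[2], im['cy']+F*q[1]/q[2]
def tri(*a):
    A=np.zeros((3,3));b=np.zeros(3)
    for f,u,v in a:
        c,d=ray(f,u,v); d=d/np.linalg.norm(d); P=np.eye(3)-np.outer(d,d); A+=P;b+=P@c
    return np.linalg.solve(A,b)
E
python3 - <<'E'
from h import *
for n in ['scene','side','wrist']:
    im=snap(n,n+'0'); print(n,{k:(np.round(v,3) if k!='frame' else 0) for k,v in im.items() if k not in('frame',) and not isinstance(v,str)})
a=cv2.imread('pics/scene0.png');b=cv2.imread('pics/side0.png');
print(robot.get_obs())
E
```

```text
scene {'fovy': np.float64(47.082), 'cx': np.float64(270.164), 'cy': np.float64(211.186), 'T': array([[-0.022, -0.736,  0.677,  1.447],
       [ 1.   , -0.012,  0.02 ,  0.113],
       [-0.007,  0.677,  0.736,  1.137],
       [ 0.   ,  0.   ,  0.   ,  1.   ]])}
side {'fovy': np.float64(56.376), 'cx': np.float64(279.248), 'cy': np.float64(204.247), 'T': array([[-0.88 ,  0.258, -0.399,  0.147],
       [-0.474, -0.509,  0.719,  0.776],
       [-0.018,  0.822,  0.57 ,  0.696],
       [ 0.   ,  0.   ,  0.   ,  1.   ]])}
wrist {'fovy': np.float64(61.597), 'cx': np.float64(280.329), 'cy': np.float64(208.242), 'mount': array([[-0.   ,  0.955,  0.296,  0.075],
       [ 1.   ,  0.   , -0.001,  0.001],
       [-0.001,  0.296, -0.955, -0.135],
       [ 0.   ,  0.   ,  0.   ,  1.   ]]), 'T': array([[ 0.299,  0.912,  0.282,  0.266],
       [-0.954,  0.286,  0.088, -0.598],
       [-0.001, -0.296,  0.955,  0.373],
       [ 0.   ,  0.   ,  0.   ,  1.   ]])}
{'t': 0.15, 'joint_positions': array([-1.34958723e+00,  1.24387170e-01,  1.65139263e+00,  1.05518661e-05,
        1.36746336e+00, -8.25720020e-02]), 'qvel': array([-9.57231015e-04,  5.01903609e-05, -4.65864853e-03,  3.64565365e-03,
       -7.20879641e-05, -1.00890864e-03]), 'effort': array([ 1.75822206e-04, -4.24226582e+01, -3.66013491e+01, -1.43876105e-04,
        4.63838849e-03, -1.57784719e-06]), 'eef_pos': array([ 0.19432473, -0.61978576,  0.23829564]), 'eef_rot': array([-8.23631323e-04,  9.88486616e-01,  1.51306075e-01, -5.20057471e-05]), 'contact_force': array([-0.52302668, -0.85391342,  0.09227848]), 'wrist_torque': array([-0.06293366, -0.00415275, -0.01418094]), 'grip_force': 0.0, 'finger_gap': 0.08556636157632164}
```

View pics/scene0.png

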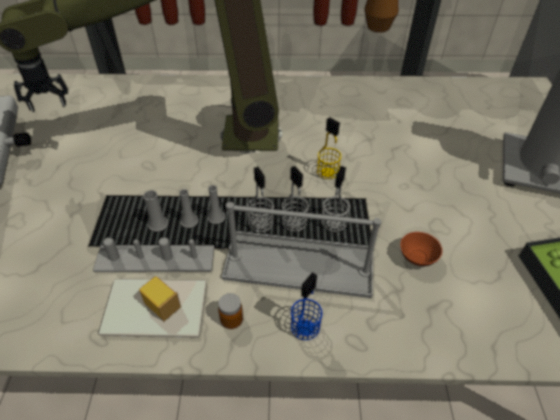

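View pics/side0.png

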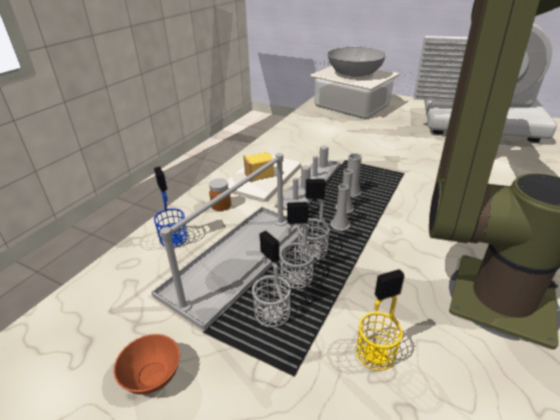

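The scene view shows three steel tubes at (153,210), (187,208) and (215,204), and four spigots at about (111,248), (139,250), (166,245) and (193,248). The steel baskets' grips are at (259,177), (296,177) and (340,177), and the rail runs from (231,208) to (374,222). The look-alikes are yellow at (330,160) and blue at (306,315); I won't touch either. Next I'll take close crops.

Run:
```python
from h import *
a=cv2.imread('pics/scene0.png')
c=a[160:300,85:385]; c=cv2.resize(c,None,fx=2.66,fy=2.66,interpolation=cv2.INTER_CUBIC)
c=cv2.convertScaleAbs(c,alpha=1.5,beta=10); cv2.imwrite('pics/c1.png',c); print(c.shape)
b=cv2.imread('pics/side0.png')
c=b[140:340,150:420]; c=cv2.resize(c,None,fx=2.9,fy=2.9,interpolation=cv2.INTER_CUBIC); cv2.imwrite('pics/c2.png',c); print(c.shape)
```

```text
(372, 798, 3)
(580, 783, 3)
```

View pics/c1.png

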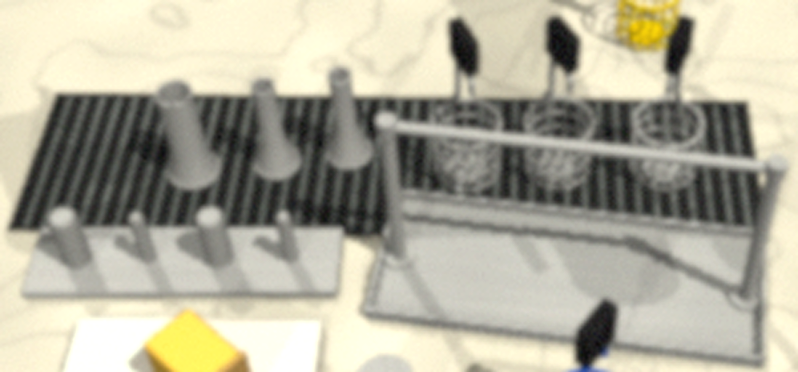

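View pics/c2.png

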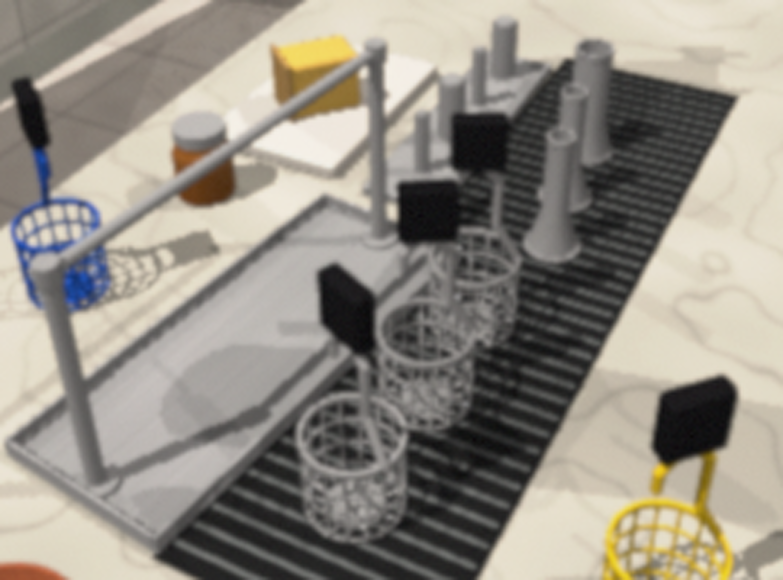

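Close crop: the left tube is wide, the other two are narrow, and there are three plain steel baskets. I'll triangulate all of these now.

```bash
cat > m.py <<'E'
from h import *
S=lambda u,v:('scene0',85+u/2.66,160+v/2.66); D=lambda u,v:('side0',150+u/2.9,140+v/2.9)
P=dict(wide=((173,92),(595,47),.135),nA=((264,85),(574,91),.135),nB=((340,74),(562,134),.135),
 T1=((64,216),(505,22),.087),t1=((138,218),(480,50),.087),T2=((210,215),(452,80),.087),t2=((285,217),(423,115),.087),
 b1=((464,47),(481,142),.2),b2=((563,46),(429,211),.2),b3=((680,46),(346,310),.2),railA=((387,121),(375,47),.215),railB=((777,166),(47,268),.215))
for k,(s,d,z) in P.items():
    print(k,tri(S(*s),D(*d)).round(3),atz(*S(*s),z).round(3),atz(*D(*d),z).round(3))
# mat/tray corners at z=0
for n,p in dict(matUL=(55,96),matUR=(745,102),matLL=(12,230),trayUL=(395,190),trayLL=(365,312),trayLR=(762,362),stLL=(25,296),stLR=(340,296)).items(): print(n,atz(*S(*p),0).round(3))
E
python3 m.py
```

```text
wide [ 0.458 -0.27   0.129] [ 0.465 -0.267  0.135] [ 0.455 -0.261  0.135]
nA [ 0.446 -0.171  0.13 ] [ 0.453 -0.168  0.135] [ 0.443 -0.164  0.135]
nB [ 0.428 -0.088  0.131] [ 0.434 -0.086  0.135] [ 0.425 -0.085  0.135]
T1 [ 0.6   -0.367  0.084] [ 0.603 -0.365  0.087] [ 0.597 -0.362  0.087]
t1 [ 0.598 -0.29   0.082] [ 0.605 -0.286  0.087] [ 0.595 -0.285  0.087]
T2 [ 0.596 -0.212  0.084] [ 0.599 -0.211  0.087] [ 0.594 -0.208  0.087]
t2 [ 0.594 -0.134  0.081] [ 0.601 -0.131  0.087] [ 0.59  -0.129  0.087]
b1 [0.45  0.053 0.196] [0.457 0.055 0.2  ] [0.447 0.056 0.2  ]
b2 [0.446 0.158 0.195] [0.454 0.16  0.2  ] [0.442 0.16  0.2  ]
b3 [0.446 0.283 0.196] [0.452 0.284 0.2  ] [0.442 0.285 0.2  ]
railA [ 0.584 -0.017  0.219] [ 0.58  -0.017  0.215] [ 0.588 -0.025  0.215]
railB [0.634 0.359 0.217] [0.633 0.361 0.215] [0.636 0.355 0.215]
matUL [ 0.342 -0.464  0.   ]
matUR [0.339 0.392 0.   ]
matLL [ 0.555 -0.459  0.   ]
trayUL [ 0.488 -0.029  0.   ]
trayLL [ 0.659 -0.048  0.   ]
trayLR [0.714 0.368 0.   ]
stLL [ 0.645 -0.419  0.   ]
stLR [ 0.639 -0.077  0.   ]
```

{"op": "step_arm", "data": {"increments": [[[0,0,-8],[0,0,-4.5],1],[[0,0,-8],[0,0,-4.5],1],[[0,0,-8],[0,0,0],1],[[0,0,-8],[0,0,0],1],[[0,0,-8],[0,0,0],1]]}}

```text
t: 0.65
eef_pos: [0.1944, -0.6202, 0.3295]
eef_rot: [0.0, 0.876, 0.483, -0.0]
contact_force: [0.2, -0.3, 0.3]
finger_gap: 0.0853
grip_force: 0.0
```

{"op": "step_arm", "data": {"increments": [[[0,0,-8],[0,0,0],1],[[0,0,-8],[0,0,0],1],[[0,0,-8.4],[0,0,0],1],[[0,0,-8.2],[0,0,0],1],[[0,0,0],[0,0,0],1]]}}

```text
t: 1.15
eef_pos: [0.1943, -0.6201, 0.3288]
eef_rot: [-0.0, 0.707, 0.707, 0.0]
contact_force: [0.2, 0.2, 0.4]
finger_gap: 0.0856
grip_force: 0.0
```

{"op": "step_arm", "data": {"increments": [[[0,0,0],[3.6,3],1],[[0,0,0],[3.6,3,0],1]]}}

```text
schema error: expected 3 numbers
```

{"op": "step_arm", "data": {"increments": [[[0,0,0],[3.6,3,0],1],[[0,0,0],[3.6,3,0],1],[[0,0,0],[3.6,3,0],1],[[0,0,0],[3.6,3,0],1],[[0,0,0],[3.6,3,0],1]]}}

```text
t: 1.65
eef_pos: [0.3452, -0.4386, 0.3292]
eef_rot: [0.0, 0.708, 0.706, 0.0]
contact_force: [1.1, -0.7, 0.3]
finger_gap: 0.0852
grip_force: 0.0
```

{"op": "step_arm", "data": {"increments": [[[0,0,0],[3.6,3,0],1],[[0,0,0],[3.6,3,0],1],[[0,0,0],[3.6,3,0],1],[[0,0,0],[3.6,3,0],1],[[0,0,0],[3.6,3,0],1]]}}

```text
t: 2.15
eef_pos: [0.4952, -0.2584, 0.3293]
eef_rot: [0.0, 0.708, 0.706, 0.0]
contact_force: [0.2, -0.7, -0.4]
finger_gap: 0.0856
grip_force: 0.0
```

{"op": "step_arm", "data": {"increments": [[[0,0,0],[2,1.3,0],1],[[0,0,0],[0,0,0],1],[[0,0,0],[0,0,0],1]]}}

```text
t: 2.45
eef_pos: [0.5073, -0.2401, 0.3291]
eef_rot: [-0.0, 0.707, 0.707, -0.0]
contact_force: [-0.1, 0.2, -0.5]
finger_gap: 0.0853
grip_force: 0.0
```

Run:
```python
from h import *
im=snap('wrist','w1'); print(robot.get_obs()['eef_pos'])
for n,p in dict(wide=(.460,-.264,.133),nA=(.448,-.166,.133),nB=(.43,-.0855,.133),T1=(.6,-.3635,.087),t1=(.6,-.2855,.087),T2=(.5965,-.2095,.087),t2=(.5955,-.13,.087)).items(): print(n,np.round(proj('w1',p)))
c=cv2.resize(im['frame'],None,fx=1.428,fy=1.428,interpolation=cv2.INTER_CUBIC); cv2.imwrite('pics/w1b.png',c)
```

```text
[ 0.50701283 -0.2406488   0.32913817]
wide [232. 204.]
nA [214.  99.]
nB [187.  -2.]
T1 [358. 273.]
t1 [363. 210.]
T2 [365. 142.]
t2 [369.  61.]
```

View pics/w1b.png

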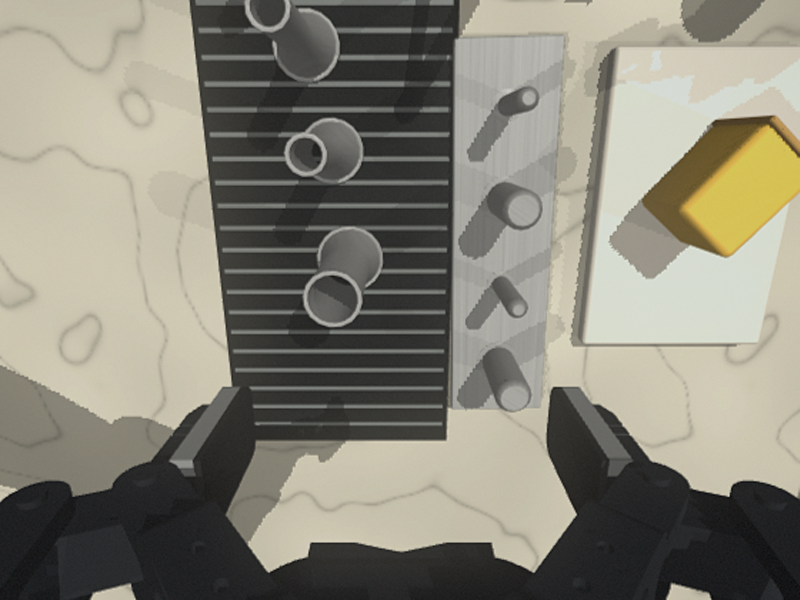

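The wrist view (enlarged ×1.428) shows these tube tops: wide (333,298), nA (305,154), nB (268,9). The spigot tops are T1 (515,396), t1 (517,309), T2 (521,209), t2 (527,98).

Run:
```python
from h import *
for f in ['w1','side0','scene0']:
    im=np.load('pics/'+f+'.npz',allow_pickle=True); print(f,{k:im[k] for k in im.files if k not in('frame','T','mount')})
s=1.428
for n,(u,v,z) in dict(wide=(333,298,.133),nA=(305,154,.133),nB=(268,9,.133),T1=(515,396,.087),t1=(517,309,.087),T2=(521,209,.087),t2=(527,98,.087)).items(): print(n,atz('w1',u/s,v/s,z).round(4))
```

```text
w1 {'fovy': array(61.5968684), 'cx': array(280.32874088), 'cy': array(208.24196178)}
side0 {'fovy': array(56.37552816), 'cx': array(279.2475785), 'cy': array(204.24746525)}
scene0 {'fovy': array(47.08186859), 'cx': array(270.16401765), 'cy': array(211.18579231)}
wide [ 0.4608 -0.2691  0.133 ]
nA [ 0.4469 -0.1735  0.133 ]
nB [ 0.4299 -0.0919  0.133 ]
T1 [ 0.6031 -0.3695  0.087 ]
t1 [ 0.5995 -0.2927  0.087 ]
T2 [ 0.5971 -0.2142  0.087 ]
t2 [ 0.5959 -0.1371  0.087 ]
```

{"op": "step_arm", "data": {"increments": [[[0,0,0],[-1.4,-2.3,3],1],[[0,0,0],[-1.4,-2.3,3],1],[[0,0,0],[0,0,4],1],[[0,0,0],[0,0,3],1],[[0,0,0],[0,0,0],1]]}}

```text
t: 3.0
eef_pos: [0.4576, -0.2677, 0.1938]
eef_rot: [-0.005, 0.708, 0.706, -0.001]
contact_force: [-0.2, -0.5, -0.1]
finger_gap: 0.0852
grip_force: 0.0
```

{"op": "step_arm", "data": {"increments": [[[0,0,0],[0,0,4],1],[[0,0,0],[0,0,4],1],[[0,0,0],[0,0,2.7],1],[[0,0,0],[0,0,0],1],[[0,0,0],[0,0,0],1]]}}

```text
t: 3.5
eef_pos: [0.4621, -0.2694, 0.0942]
eef_rot: [0.001, 0.707, 0.707, 0.0]
contact_force: [0.3, -0.4, 0.9]
finger_gap: 0.0857
grip_force: 0.0
```

{"op": "step_arm", "data": {"increments": [[[0,0,0],[0,0,0],-1],[[0,0,0],[0,0,0],-1],[[0,0,0],[0,0,0],-1],[[0,0,0],[0,0,0],-1],[[0,0,0],[0,0,0],-1]]}}

```text
t: 4.0
eef_pos: [0.4619, -0.2688, 0.0942]
eef_rot: [0.001, 0.707, 0.707, -0.0]
contact_force: [-2.4, 0.3, 4.9]
finger_gap: 0.0388
grip_force: 59.3
```

{"op": "step_arm", "data": {"increments": [[[0,0,0],[0,0,-4],-1],[[0,0,0],[0,0,-4.5],-1],[[0,0,0],[0,0,-4.5],-1],[[0,0,0],[0,0,0],-1],[[0,0,0],[1.4,3.4,0],-1]]}}

```text
t: 4.5
eef_pos: [0.4943, -0.2556, 0.2241]
eef_rot: [0.002, 0.708, 0.706, -0.0]
contact_force: [0.2, 0.7, -3.7]
finger_gap: 0.039
grip_force: 61.7
```

{"op": "step_arm", "data": {"increments": [[[0,0,0],[1.4,3.4,0],-1],[[0,0,0],[1.4,3.4,0],-1],[[0,0,0],[1.3,3.3,0],-1],[[0,0,0],[0,0,0],-1],[[0,0,0],[0,0,0],-1]]}}

```text
t: 5.0
eef_pos: [0.5959, -0.2125, 0.2204]
eef_rot: [-0.001, 0.707, 0.708, -0.001]
contact_force: [-0.0, -0.4, -2.1]
finger_gap: 0.039
grip_force: 62.1
```

Run:
```python
from h import *
o=robot.get_obs();print(o['eef_pos'],o['finger_gap'],o['contact_force'])
im=snap('wrist','w2');a=snap('scene','s2');b=snap('side','d2')
c=np.hstack([cv2.resize(im['frame'],(533,400)),cv2.resize(a['frame'][190:290,90:160+60],(260,200)) ][:1])
e=cv2.resize(a['frame'][150:290,90:230],(266,266),interpolation=cv2.INTER_CUBIC); d=cv2.resize(b['frame'][110:240,270:400],(266,266),interpolation=cv2.INTER_CUBIC)
out=np.zeros((540,800,3),np.uint8); out[:400,:533]=c; out[:266,534:]=e; out[268:534,534:]=d; cv2.imwrite('pics/m2.png',out)
```

```text
[ 0.59591828 -0.21249725  0.22041724] 0.039033561202971453 [-0.03614429 -0.40921972 -2.07489384]
```

View pics/m2.png

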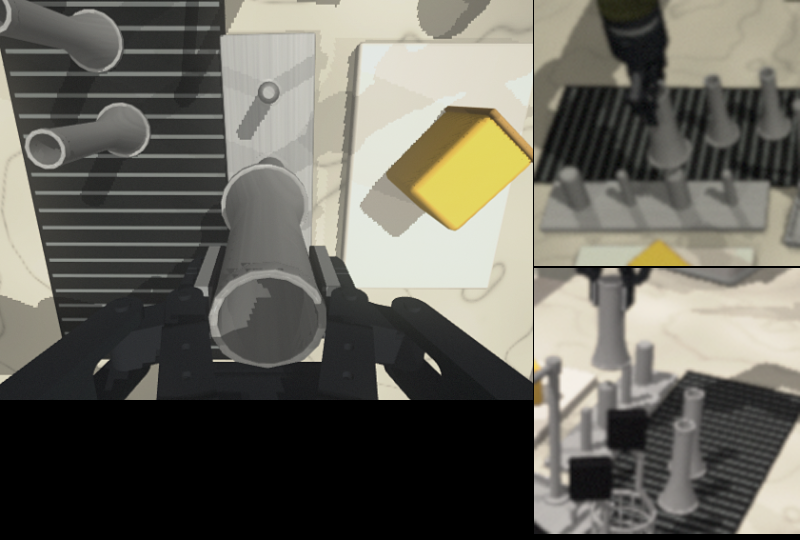

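The wide tube is gripped upright and the spigot T2 shows right behind its flange. I'll trim by 1 mm and lower it.

{"op": "step_arm", "data": {"increments": [[[0,0,0],[-0.15,0.1,2],-1],[[0,0,0],[0,0,2],-1],[[0,0,0],[0,0,1.5],-1],[[0,0,0],[0,0,0],-1],[[0,0,0],[0,0,0],-1]]}}

```text
t: 5.65
eef_pos: [0.597, -0.215, 0.1674]
eef_rot: [-0.0, 0.707, 0.707, -0.0]
contact_force: [-0.1, 0.2, -2.4]
finger_gap: 0.0383
grip_force: 62.0
```

{"op": "step_arm", "data": {"increments": [[[0,0,0],[0,0,1],-1],[[0,0,0],[0,0,1],-1],[[0,0,0],[0,0,1],-1],[[0,0,0],[0,0,0],-1]]}}

```text
t: 6.05
eef_pos: [0.5973, -0.214, 0.1351]
eef_rot: [-0.001, 0.707, 0.707, 0.001]
contact_force: [3.0, 0.5, -5.7]
finger_gap: 0.039
grip_force: 61.7
```

{"op": "step_arm", "data": {"increments": [[[0,0,0],[0,0,0.8],-1],[[0,0,0],[0,0,0.8],-1],[[0,0,0],[0,0,0],-1]]}}

```text
t: 6.35
eef_pos: [0.5975, -0.2143, 0.1201]
eef_rot: [-0.0, 0.707, 0.707, 0.0]
contact_force: [4.4, 1.4, -5.6]
finger_gap: 0.0385
grip_force: 61.7
```

{"op": "step_arm", "data": {"increments": [[[0,0,0],[0,0,0.6],-1],[[0,0,0],[0,0,0.6],-1],[[0,0,0],[0,0,0.3],-1],[[0,0,0],[0,0,0],-1]]}}

```text
t: 6.75
eef_pos: [0.5977, -0.2145, 0.1063]
eef_rot: [0.0, 0.707, 0.707, 0.0]
contact_force: [3.0, 1.8, -2.3]
finger_gap: 0.0384
grip_force: 61.8
```

{"op": "step_arm", "data": {"increments": [[[0,0,0],[0,0,0.4],-1],[[0,0,0],[0,0,0],-1],[[0,0,0],[0,0,0],1],[[0,0,0],[0,0,0],1],[[0,0,0],[0,0,0],1]]}}

```text
t: 7.25
eef_pos: [0.5968, -0.2149, 0.1018]
eef_rot: [-0.0, 0.707, 0.707, -0.001]
contact_force: [-0.5, 0.4, -0.7]
finger_gap: 0.0803
grip_force: 0.0
```

{"op": "step_arm", "data": {"increments": [[[0,0,0],[0,0,0],1],[[0,0,0],[0,0,-3],1],[[0,0,0],[0,0,-4],1],[[0,0,0],[0,0,-4],1],[[0,0,0],[0,0,0],1]]}}

```text
t: 7.75
eef_pos: [0.6006, -0.2163, 0.2203]
eef_rot: [0.006, 0.707, 0.707, 0.002]
contact_force: [-0.2, -1.2, 1.5]
finger_gap: 0.0856
grip_force: 0.0
```

{"op": "step_arm", "data": {"increments": [[[0,0,0],[1,-3.7,0],1],[[0,0,0],[1,-3.7,0],1],[[0,0,0],[1,-3.7,0],1],[[0,0,0],[1.1,-4,0],1],[[0,0,0],[0,0,0],1]]}}

```text
t: 8.25
eef_pos: [0.4419, -0.172, 0.2098]
eef_rot: [-0.002, 0.707, 0.707, -0.001]
contact_force: [1.0, -0.4, -0.4]
finger_gap: 0.0855
grip_force: 0.0
```

Run:
```python
from h import *
o=robot.get_obs();print(o['eef_pos'],o['finger_gap'],o['contact_force'])
a=snap('scene','s3');b=snap('side','d3');im=snap('wrist','w3')
c=cv2.resize(im['frame'],(533,400))
e=cv2.resize(a['frame'][150:290,90:230],(266,266),interpolation=cv2.INTER_CUBIC); d=cv2.resize(b['frame'][110:240,270:400],(266,266),interpolation=cv2.INTER_CUBIC)
out=np.zeros((540,800,3),np.uint8); out[:400,:533]=c; out[:266,534:]=e; out[268:534,534:]=d; cv2.imwrite('pics/m3.png',out)
print(proj('w3',[.4469,-.1735,.133]),proj('w3',[.597,-.2142,.142]))
```

```text
[ 0.44194452 -0.17200849  0.2098209 ] 0.08552174670856603 [ 0.97904085 -0.4314527  -0.36803738]
(np.float64(282.11287110499575), np.float64(219.79451596820326)) (np.float64(511.9477650420219), np.float64(283.1305620427946))
```

View pics/m3.png

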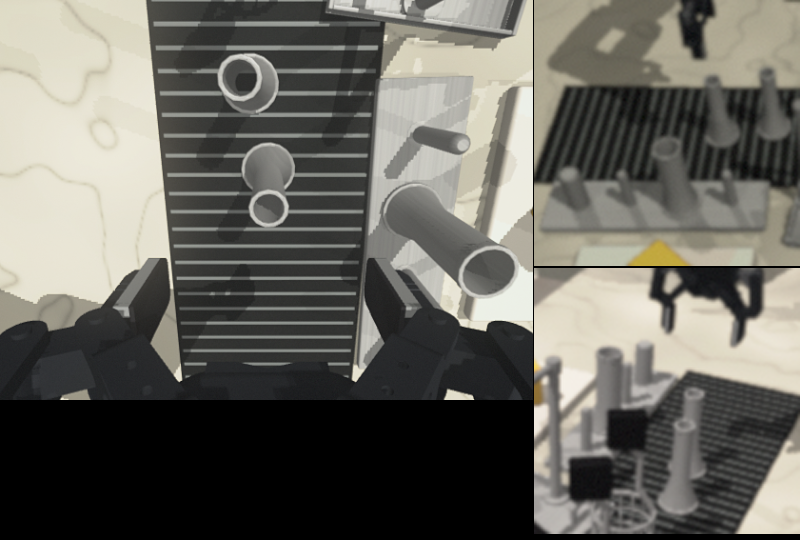

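The wide tube is seated on T2 (scene inset), and nA's top is at (268,208), within 1 mm of the prediction. Next is nA.

{"op": "step_arm", "data": {"increments": [[[0,0,0],[0,0.1,4],1],[[0,0,0],[0,0,4],1],[[0,0,0],[0,0,3.7],1],[[0,0,0],[0,0,0],1],[[0,0,0],[0,0,0],1]]}}

```text
t: 8.9
eef_pos: [0.4481, -0.174, 0.0954]
eef_rot: [-0.001, 0.707, 0.707, -0.0]
contact_force: [0.8, 0.5, 0.4]
finger_gap: 0.0853
grip_force: 0.0
```

{"op": "step_arm", "data": {"increments": [[[0,0,0],[0,0,0],-1],[[0,0,0],[0,0,0],-1],[[0,0,0],[0,0,0],-1],[[0,0,0],[0,0,0],-1],[[0,0,0],[0,0,0],-1]]}}

```text
t: 9.4
eef_pos: [0.4479, -0.174, 0.0965]
eef_rot: [0.001, 0.707, 0.707, 0.0]
contact_force: [-1.2, 0.7, 3.7]
finger_gap: 0.0249
grip_force: 58.5
```

{"op": "step_arm", "data": {"increments": [[[0,0,0],[0,0,0],-1],[[0,0,0],[0,0,-4.5],-1],[[0,0,0],[0,0,-5],-1],[[0,0,0],[0,0,-5],-1],[[0,0,0],[0,0,0],-1]]}}

```text
t: 9.9
eef_pos: [0.4508, -0.1754, 0.2489]
eef_rot: [0.007, 0.707, 0.707, 0.002]
contact_force: [0.4, -1.6, -0.3]
finger_gap: 0.0243
grip_force: 59.5
```

{"op": "step_arm", "data": {"increments": [[[0,0,0],[-4,1.5,0],-1],[[0,0,0],[-4,2.9,0],-1],[[0,0,0],[-3.9,2.9,0],-1],[[0,0,0],[0,4,0],-1],[[0,0,0],[0,3.85,0],-1]]}}

```text
t: 10.4
eef_pos: [0.5994, -0.2939, 0.2379]
eef_rot: [-0.001, 0.708, 0.706, -0.0]
contact_force: [-0.1, -0.2, -0.7]
finger_gap: 0.0246
grip_force: 59.4
```

{"op": "step_arm", "data": {"increments": [[[0,0,0],[0,0,0],-1],[[0,0,0],[0,0,2],-1],[[0,0,0],[0,0,2],-1],[[0,0,0],[0,0,2],-1],[[0,0,0],[0,0,0],-1]]}}

```text
t: 10.9
eef_pos: [0.5958, -0.2911, 0.1748]
eef_rot: [-0.005, 0.707, 0.707, -0.001]
contact_force: [0.5, 0.1, -1.9]
finger_gap: 0.0249
grip_force: 59.6
```

{"op": "step_arm", "data": {"increments": [[[0,0,0],[0,0,1.2],-1],[[0,0,0],[0,0,1],-1],[[0,0,0],[0,0,1],-1],[[0,0,0],[0,0,0],-1],[[0,0,0],[0,0,0],-1]]}}

```text
t: 11.4
eef_pos: [0.5988, -0.2927, 0.1482]
eef_rot: [-0.0, 0.707, 0.707, -0.0]
contact_force: [-0.4, -0.6, -1.4]
finger_gap: 0.0244
grip_force: 59.7
```

{"op": "step_arm", "data": {"increments": [[[0,0,0],[0,0,0.6],-1],[[0,0,0],[0,0,0.6],-1],[[0,0,0],[0,0,0],-1]]}}

```text
t: 11.7
eef_pos: [0.5984, -0.2924, 0.1351]
eef_rot: [-0.001, 0.707, 0.707, -0.0]
contact_force: [0.4, 0.4, -1.4]
finger_gap: 0.0245
grip_force: 59.7
```

{"op": "step_arm", "data": {"increments": [[[0,0,0],[0,0,0.8],-1],[[0,0,0],[0,0,0.6],-1],[[0,0,0],[0,0,0],-1]]}}

```text
t: 12.0
eef_pos: [0.5986, -0.2925, 0.1209]
eef_rot: [-0.0, 0.707, 0.707, -0.0]
contact_force: [0.4, 0.2, -1.7]
finger_gap: 0.0244
grip_force: 59.5
```

{"op": "step_arm", "data": {"increments": [[[0,0,0],[0,0,0.6],-1],[[0,0,0],[0,0,0.6],-1],[[0,0,0],[0,0,0.3],-1],[[0,0,0],[0,0,0],-1]]}}

```text
t: 12.4
eef_pos: [0.599, -0.2928, 0.1086]
eef_rot: [-0.0, 0.707, 0.707, -0.0]
contact_force: [-1.6, 1.8, 4.6]
finger_gap: 0.0247
grip_force: 60.5
```

{"op": "step_arm", "data": {"increments": [[[0,0,0],[0,0,0.3],-1],[[0,0,0],[0,0,0],-1],[[0,0,0],[0,0,0],1],[[0,0,0],[0,0,0],1],[[0,0,0],[0,0,0],1]]}}

```text
t: 12.9
eef_pos: [0.5986, -0.2925, 0.1037]
eef_rot: [-0.0, 0.707, 0.707, -0.0]
contact_force: [0.7, -0.3, -0.3]
finger_gap: 0.0672
grip_force: 0.0
```

{"op": "step_arm", "data": {"increments": [[[0,0,0],[0,0,0],1],[[0,0,0],[0,0,-3],1],[[0,0,0],[0,0,-4],1],[[0,0,0],[0,0,-4],1],[[0,0,0],[0,0,0],1]]}}

```text
t: 13.4
eef_pos: [0.602, -0.2945, 0.2225]
eef_rot: [0.006, 0.707, 0.707, 0.002]
contact_force: [0.5, -0.5, 1.0]
finger_gap: 0.0852
grip_force: 0.0
```

{"op": "step_arm", "data": {"increments": [[[0,0,0],[0,-4,0],1],[[0,0,0],[0,-4,0],1],[[0,0,0],[3.4,-3,0],1],[[0,0,0],[3.4,-3,0],1],[[0,0,0],[3.4,-2.9,0],1]]}}

```text
t: 13.9
eef_pos: [0.4282, -0.1896, 0.2131]
eef_rot: [-0.001, 0.707, 0.707, -0.0]
contact_force: [0.4, 0.6, 0.1]
finger_gap: 0.0853
grip_force: 0.0
```

{"op": "step_arm", "data": {"increments": [[[0,0,0],[3.3,0,0],1],[[0,0,0],[3.3,0,0],1],[[0,0,0],[3.3,0,0],1],[[0,0,0],[0,0,0],1],[[0,0,0],[0,0,0],1]]}}

```text
t: 14.4
eef_pos: [0.4297, -0.0913, 0.2138]
eef_rot: [-0.0, 0.706, 0.708, -0.0]
contact_force: [0.3, 0.0, 0.3]
finger_gap: 0.0851
grip_force: 0.0
```

Run:
```python
from h import *
o=robot.get_obs();print(o['eef_pos'],o['finger_gap'],o['contact_force'])
a=snap('scene','s4');b=snap('side','d4');im=snap('wrist','w4')
c=cv2.resize(im['frame'],(533,400))
e=cv2.resize(a['frame'][150:290,90:230],(266,266),interpolation=cv2.INTER_CUBIC); d=cv2.resize(b['frame'][110:240,270:400],(266,266),interpolation=cv2.INTER_CUBIC)
out=np.zeros((540,800,3),np.uint8); out[:400,:533]=c; out[:266,534:]=e; out[268:534,534:]=d; cv2.imwrite('pics/m4.png',out)
print(np.array(proj('w4',[.4299,-.0919,.133]))*.9518)
```

```text
[ 0.42967326 -0.09131479  0.21378402] 0.08514286866334961 [0.26839161 0.01780758 0.25186927]
[266.97448946 207.69664368]
```

View pics/m4.png

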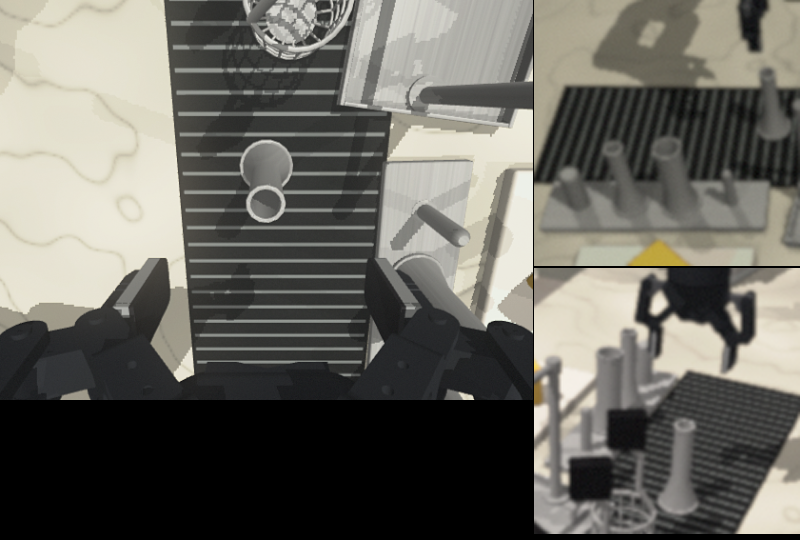

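Both placed tubes look seated. nB's top is at (266,204), about 2 mm to +y of the first estimate, so I'll correct for that and pick it.

{"op": "step_arm", "data": {"increments": [[[0,0,0],[0.2,0,4],1],[[0,0,0],[0,0,4],1],[[0,0,0],[0,0,3.8],1],[[0,0,0],[0,0,0],1],[[0,0,0],[0,0,0],1]]}}

```text
t: 15.05
eef_pos: [0.4297, -0.0903, 0.0964]
eef_rot: [-0.001, 0.708, 0.707, -0.0]
contact_force: [0.4, -1.2, 0.2]
finger_gap: 0.0851
grip_force: 0.0
```

{"op": "step_arm", "data": {"increments": [[[0,0,0],[0,0,0],-1],[[0,0,0],[0,0,0],-1],[[0,0,0],[0,0,0],-1],[[0,0,0],[0,0,0],-1],[[0,0,0],[0,0,0],-1]]}}

```text
t: 15.55
eef_pos: [0.4306, -0.0899, 0.0973]
eef_rot: [0.001, 0.707, 0.707, 0.001]
contact_force: [-0.3, 1.5, 3.5]
finger_gap: 0.0248
grip_force: 58.5
```

{"op": "step_arm", "data": {"increments": [[[0,0,0],[0,0,0],-1],[[0,0,0],[0,0,-4.5],-1],[[0,0,0],[0,0,-5],-1],[[0,0,0],[0,0,-5],-1],[[0,0,0],[0,0,0],-1]]}}

```text
t: 16.05
eef_pos: [0.4333, -0.0909, 0.2496]
eef_rot: [0.006, 0.707, 0.707, 0.003]
contact_force: [0.7, -0.6, -0.6]
finger_gap: 0.0244
grip_force: 59.6
```

{"op": "step_arm", "data": {"increments": [[[0,0,0],[-1.2,4,0],-1],[[0,0,0],[-1.2,4,0],-1],[[0,0,0],[-1.2,4,0],-1],[[0,0,0],[-1.1,4.5,0],-1],[[0,0,0],[0,0,0],-1]]}}

```text
t: 16.55
eef_pos: [0.5974, -0.1375, 0.2365]
eef_rot: [-0.002, 0.707, 0.707, -0.001]
contact_force: [-1.9, 1.1, -1.7]
finger_gap: 0.0248
grip_force: 59.8
```

{"op": "step_arm", "data": {"increments": [[[0,0,0],[0,0,2],-1],[[0,0,0],[0,0,2],-1],[[0,0,0],[0,0,2],-1],[[0,0,0],[0,0,0],-1],[[0,0,0],[0,0,0],-1]]}}

```text
t: 17.05
eef_pos: [0.5939, -0.1364, 0.1804]
eef_rot: [-0.001, 0.707, 0.707, -0.001]
contact_force: [-0.8, -0.4, -1.4]
finger_gap: 0.0244
grip_force: 59.9
```

{"op": "step_arm", "data": {"increments": [[[0,0,0],[-0.05,0.1,1.2],-1],[[0,0,0],[0,0,1.2],-1],[[0,0,0],[0,0,1.2],-1],[[0,0,0],[0,0,0],-1],[[0,0,0],[0,0,0],-1]]}}

```text
t: 17.55
eef_pos: [0.5955, -0.1371, 0.1446]
eef_rot: [-0.001, 0.707, 0.707, -0.0]
contact_force: [0.5, 0.3, -1.4]
finger_gap: 0.0247
grip_force: 59.9
```

{"op": "step_arm", "data": {"increments": [[[0,0,0],[0,0,0.6],-1],[[0,0,0],[0,0,0.6],-1],[[0,0,0],[0,0,0],-1]]}}

```text
t: 17.85
eef_pos: [0.5952, -0.137, 0.1322]
eef_rot: [-0.001, 0.707, 0.707, -0.0]
contact_force: [1.4, 0.8, -1.7]
finger_gap: 0.0245
grip_force: 59.9
```

{"op": "step_arm", "data": {"increments": [[[0,0,0],[0,0,0.6],-1],[[0,0,0],[0,0,0.6],-1],[[0,0,0],[0,0,0],-1]]}}

```text
t: 18.15
eef_pos: [0.5952, -0.137, 0.1199]
eef_rot: [-0.001, 0.707, 0.707, -0.0]
contact_force: [0.0, 0.3, -1.3]
finger_gap: 0.0243
grip_force: 59.9
```

{"op": "step_arm", "data": {"increments": [[[0,0,0],[0,0,0.6],-1],[[0,0,0],[0,0,0.6],-1],[[0,0,0],[0,0,0.3],-1],[[0,0,0],[0,0,0],-1],[[0,0,0],[0,0,0],1]]}}

```text
t: 18.65
eef_pos: [0.5967, -0.1375, 0.1077]
eef_rot: [0.001, 0.707, 0.707, 0.001]
contact_force: [0.5, 0.3, -1.1]
finger_gap: 0.0377
grip_force: 0.0
```

{"op": "step_arm", "data": {"increments": [[[0,0,0],[0,0,0],1],[[0,0,0],[0,0,0],1],[[0,0,0],[0,0,0],1],[[0,0,0],[0,0,-3],1],[[0,0,0],[0,0,-4],1]]}}

```text
t: 19.15
eef_pos: [0.5938, -0.1365, 0.1734]
eef_rot: [-0.003, 0.707, 0.707, -0.002]
contact_force: [0.5, 0.0, 0.6]
finger_gap: 0.0854
grip_force: 0.0
```

{"op": "step_arm", "data": {"increments": [[[0,0,0],[0,0,-5],1],[[0,0,0],[0,0,-5],1],[[0,0,0],[0,0,-5],1],[[0,0,0],[0,-4,-5],1],[[0,0,0],[0,-4,0],1]]}}

```text
t: 19.65
eef_pos: [0.5265, -0.1379, 0.3732]
eef_rot: [0.006, 0.707, 0.707, 0.003]
contact_force: [-0.2, -0.3, -0.2]
finger_gap: 0.0853
grip_force: 0.0
```

{"op": "step_arm", "data": {"increments": [[[0,0,0],[3,-4,0],1],[[0,0,0],[3,-4,0],1],[[0,0,0],[3,-1,0],1],[[0,0,0],[4,0,0],1],[[0,0,0],[4,0,0],1]]}}

```text
t: 20.15
eef_pos: [0.4339, 0.0338, 0.3655]
eef_rot: [0.001, 0.708, 0.707, 0.0]
contact_force: [0.1, -1.1, -0.1]
finger_gap: 0.0853
grip_force: 0.0
```

{"op": "step_arm", "data": {"increments": [[[0,0,8.5],[4,0,0],1],[[0,0,8.5],[0,0,0],1],[[0,0,8.5],[0,0,0],1],[[0,0,8.5],[0,0,0],1],[[0,0,8.5],[0,0,0],1]]}}

```text
t: 20.65
eef_pos: [0.4346, 0.0696, 0.3651]
eef_rot: [-0.0, 0.914, 0.406, -0.0]
contact_force: [0.2, 0.3, 0.0]
finger_gap: 0.0854
grip_force: 0.0
```

{"op": "step_arm", "data": {"increments": [[[0,0,8.5],[0,0,0],1],[[0,0,8.5],[0,0,0],1],[[0,0,8.5],[0,0,0],1],[[0,0,8.5],[0,0,0],1],[[0,0,8.5],[0,0,0],1]]}}

```text
t: 21.15
eef_pos: [0.4347, 0.0694, 0.3651]
eef_rot: [-0.0, 0.999, 0.047, -0.0]
contact_force: [0.2, -0.2, 0.7]
finger_gap: 0.0858
grip_force: 0.0
```

{"op": "step_arm", "data": {"increments": [[[0,0,5],[0,-4,0],1],[[0,0,0],[0,-4,0],1],[[0,0,0],[0,0,0],1],[[0,0,0],[0,0,0],1],[[0,0,0],[0,0,0],1]]}}

```text
t: 21.65
eef_pos: [0.4303, 0.1487, 0.3652]
eef_rot: [0.0, 1.0, 0.006, -0.0]
contact_force: [-0.3, -0.1, -0.3]
finger_gap: 0.0853
grip_force: 0.0
```

Run:
```python
from h import *
o=robot.get_obs();print(o['eef_pos'],o['eef_rot'],o['finger_gap'])
im=snap('wrist','w5'); 
cv2.imwrite('pics/m5.png',cv2.resize(im['frame'],(800,600),interpolation=cv2.INTER_CUBIC))
for p in ([.452,.055,.2],[.448,.16,.2],[.447,.284,.2],[.582,-.02,.215],[.635,.358,.215]): print(np.array(proj('w5',p))*1.4286)
```

```text
[0.43025746 0.14866905 0.3651782 ] [ 2.17954126e-04  9.99981176e-01  6.13076739e-03 -1.20583875e-04] 0.0852983596238835
[553.77163046 237.04995164]
[379.54994406 241.55920818]
[174.01501984 240.78098429]
[739.3786679  -14.00279305]
[ -48.76118977 -155.77579187]
```

View pics/m5.png

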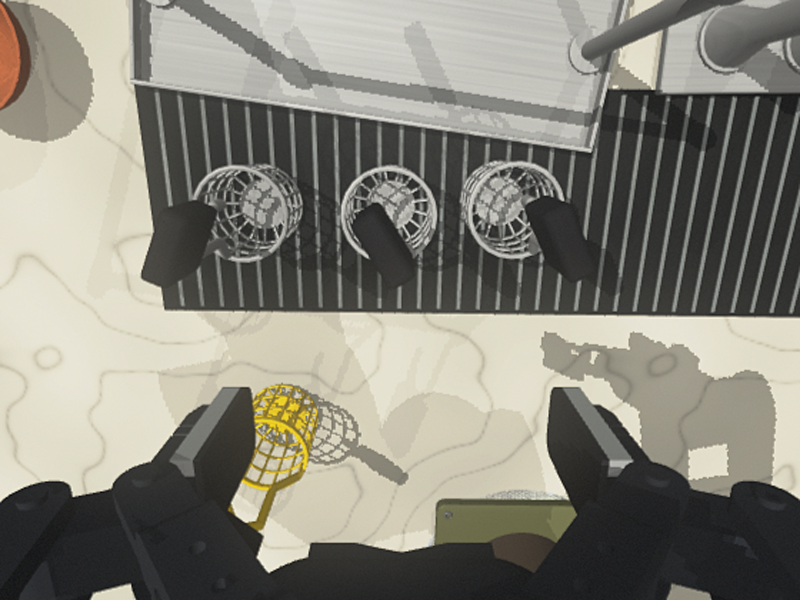

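Wrist view (×1.4286): the grips are at b3 (180,240), b2 (385,243) and b1 (560,240). They are yawed and their hooks open away from the robot. The wide tube and the rail post are at the upper right. I'll fit the grip boxes to the dark silhouettes in all three cameras.

```bash
cat > fit.py <<'E'
from h import *
from scipy.optimize import minimize
def corners(x,y,a,z=.2):
    r=R.from_euler('z',a).as_matrix(); return [np.array([x,y,z])+r@np.array([i*.023,j*.009,k*.025]) for i in(-1,1) for j in(-1,1) for k in(-1,1)]
def mask(f,thr=22):
    im=cv2.imread('pics/'+f+'.png'); return (im.max(2)<thr).astype(np.uint8)
def hull(f,p,s=4,off=(0,0)):
    return cv2.convexHull(np.array([((np.array(proj(f,c))-off)*s) for c in corners(*p)]).astype(np.int32))
def score(f,p,m,sc=2):
    u,v=proj(f,[p[0],p[1],.2]); u0,v0=int(u)-50,int(v)-50
    M=cv2.warpAffine(m.astype(np.float32),np.float32([[1,0,-u0],[0,1,-v0]]),(100,100)); M=cv2.resize(M,None,fx=4,fy=4)
    h=np.zeros((400,400),np.uint8); cv2.fillConvexPoly(h,hull(f,p,4,(u0,v0)),1)
    big=cv2.dilate(h,np.ones((41,41)))
    return float((np.abs(M-h)*big).sum()/h.sum())
def fit(p0,views,z=.2):
    ms={f:mask(f,t) for f,t in views}
    best=None
    for a in np.radians(np.arange(-60,61,10)):
        g=lambda p: sum(score(f,(p[0]/100+p0[0],p[1]/100+p0[1],p[2]),ms[f]) for f,_ in views)
        r=minimize(g,[0,0,a],method='Nelder-Mead',options=dict(initial_simplex=[[0,0,a],[.6,0,a],[0,.6,a],[0,0,a+.2]],maxiter=80))
        if best is None or r.fun<best[0]: best=(r.fun,p0[0]+r.x[0]/100,p0[1]+r.x[1]/100,r.x[2])
    return best
E
python3 - <<'E'
from fit import *
im=cv2.imread('pics/w5.png'); print([np.percentile(im[c[0]:c[1],c[2]:c[3]].max(2),[1,10,30,50]) for c in((150,185,255,285),(140,185,375,405),(150,190,100,140))])
for n,p0 in dict(b1=(.449,.055),b2=(.447,.16),b3=(.446,.284)).items():
    for vs in ([('w5',26)],[('side0',40)]):
        b=fit(p0,vs); print(n,vs,np.round(b[:3],4),round(np.degrees(b[3]),1))
E
```

```text
[array([39., 43., 50., 53.]), array([37.49, 41.  , 44.  , 48.  ]), array([48., 52., 58., 66.])]
b1 [('w5', 26)] [1.    0.449 0.055] -60.0
b1 [('side0', 40)] [0.2485 0.4455 0.0575] -18.9
b2 [('w5', 26)] [1.    0.447 0.16 ] -60.0
b2 [('side0', 40)] [0.3221 0.4381 0.1665] 26.9
b3 [('w5', 26)] [1.    0.446 0.284] -60.0
b3 [('side0', 40)] [0.2616 0.4425 0.284 ] -39.2
```

Run:
```python
from h import *
im=cv2.imread('pics/w5.png'); c=im[110:215]
out=[]
for u0 in (95,225,345):
    k=c[:,u0:u0+105].astype(np.float32); k=np.clip((k-35)*4,0,255).astype(np.uint8)
    out.append(cv2.resize(k,(266,266),interpolation=cv2.INTER_CUBIC))
r1=np.hstack(out)
s=cv2.imread('pics/side0.png'); o2=[]
for (u,v) in ((269,247),(298,213),(316,189)):
    o2.append(cv2.resize(s[v-25:v+80,u-52:u+53],(266,266),interpolation=cv2.INTER_CUBIC))
cv2.imwrite('pics/m6.png',np.vstack([r1,np.hstack(o2)]))
```

```text
(no output)
```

View pics/m6.png

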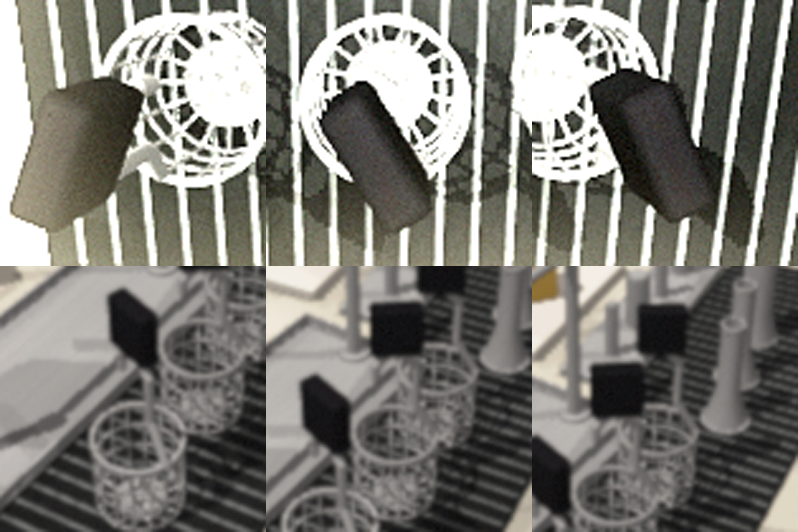

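Enlarged grips: b2 and b1 both run from upper left to lower right, a yaw of about +25°. b3 runs the other way, and its free hook end is visible at about (155,155). I'll fit digitised outlines next.

```bash
cat > fit2.py <<'E'
from fit import *
import fit as F
O=dict(b3=(95,[(45,95),(100,80),(140,90),(122,150),(75,230),(12,210)]),b2=(225,[(55,98),(90,82),(105,88),(163,185),(160,200),(132,230),(118,222)]),b1=(345,[(62,95),(95,70),(135,85),(158,150),(188,205),(150,222),(120,200)]))
P0=dict(b1=(.449,.055),b2=(.447,.16),b3=(.446,.284))
def run():
  for n,(u0,pts) in O.items():
    m=np.zeros((1680,2240),np.uint8)
    cv2.fillPoly(m,[((np.array(pts)/2.533+[u0,110])*4).astype(np.int32)],1)
    mw=cv2.resize(m.astype(np.float32),(560,420),interpolation=cv2.INTER_AREA)
    class A:
        astype=lambda self,t: mw
    ms={'w5':mw,'side0':mask('side0',40).astype(np.float32)}
    for vs in (['w5'],['w5','side0']):
      res=[]
      for a in np.radians(np.arange(-60,61,15)):
        p0=P0[n]
        g=lambda p: sum(score(f,(p[0]/100+p0[0],p[1]/100+p0[1],p[2]),ms[f]) for f in vs)
        r=minimize(g,[0,0,a],method='Nelder-Mead',options=dict(initial_simplex=[[0,0,a],[.6,0,a],[0,.6,a],[0,0,a+.2]],maxiter=80))
        res.append((round(r.fun,3),round(p0[0]+r.x[0]/100,4),round(p0[1]+r.x[1]/100,4),round(np.degrees(r.x[2]),1)))
      res.sort(); print(n,vs,res[:4])
run()
E
python3 fit2.py
```

```text
b3 ['w5'] [(np.float64(0.255), np.float64(0.4448), np.float64(0.2802), np.float64(-31.1)), (np.float64(0.257), np.float64(0.4445), np.float64(0.281), np.float64(-31.1)), (np.float64(0.257), np.float64(0.4447), np.float64(0.2808), np.float64(-31.6)), (np.float64(0.258), np.float64(0.4446), np.float64(0.2802), np.float64(-30.0))]
b3 ['w5', 'side0'] [(np.float64(0.542), np.float64(0.4444), np.float64(0.282), np.float64(-35.5)), (np.float64(0.542), np.float64(0.4447), np.float64(0.2813), np.float64(-35.5)), (np.float64(0.542), np.float64(0.4448), np.float64(0.2814), np.float64(-35.0)), (np.float64(0.542), np.float64(0.4451), np.float64(0.281), np.float64(-35.2))]
b2 ['w5'] [(np.float64(0.276), np.float64(0.4494), np.float64(0.1563), np.float64(21.7)), (np.float64(0.276), np.float64(0.4498), np.float64(0.156), np.float64(22.7)), (np.float64(0.277), np.float64(0.4494), np.float64(0.1562), np.float64(22.2)), (np.float64(0.277), np.float64(0.4496), np.float64(0.156), np.float64(23.4))]
b2 ['w5', 'side0'] [(np.float64(0.676), np.float64(0.4467), np.float64(0.157), np.float64(27.3)), (np.float
[... 184 characters left out ...]
 np.float64(0.1574), np.float64(27.6))]
b1 ['w5'] [(np.float64(0.28), np.float64(0.4512), np.float64(0.0507), np.float64(38.1)), (np.float64(0.28), np.float64(0.4516), np.float64(0.0512), np.float64(38.1)), (np.float64(0.281), np.float64(0.4518), np.float64(0.0515), np.float64(37.8)), (np.float64(0.282), np.float64(0.4513), np.float64(0.0509), np.float64(37.9))]
b1 ['w5', 'side0'] [(np.float64(0.603), np.float64(0.4488), np.float64(0.0519), np.float64(27.5)), (np.float64(0.604), np.float64(0.4484), np.float64(0.0517), np.float64(27.1)), (np.float64(0.606), np.float64(0.4488), np.float64(0.0521), np.float64(27.4)), (np.float64(0.606), np.float64(0.4491), np.float64(0.0518), np.float64(26.8))]
```

{"op": "step_arm", "data": {"increments": [[[0,0,0],[0.6,3.2,0],0.4],[[0,0,0],[0.6,3.2,0],0.4],[[0,0,0],[0.6,3.3,0],0.4],[[0,0,-7],[0,0,0],0.4],[[0,0,-7],[0,0,0],0.4]]}}

```text
t: 22.2
eef_pos: [0.4496, 0.0503, 0.3653]
eef_rot: [0.0, 0.992, 0.128, -0.0]
contact_force: [0.8, -0.7, -1.1]
finger_gap: 0.0598
grip_force: 0.0
```

{"op": "step_arm", "data": {"increments": [[[0,0,-7],[0,0,0],0.4],[[0,0,-7],[0,0,4],0.4],[[0,0,0],[0,0,4],0.4],[[0,0,0],[0,0,0],0.4],[[0,0,0],[0,0,0],0.4]]}}

```text
t: 22.7
eef_pos: [0.4493, 0.0517, 0.2856]
eef_rot: [-0.0, 0.969, 0.247, -0.0]
contact_force: [-0.3, -0.4, 1.5]
finger_gap: 0.0599
grip_force: 0.0
```

Run:
```python
from h import *
o=robot.get_obs();q=o['eef_rot'];print(o['eef_pos'],np.degrees(2*np.arctan2(q[2],q[1])),o['finger_gap'])
im=snap('wrist','w6'); snap('side','d6'); s=snap('scene','s6')
k=np.clip((im['frame'].astype(np.float32)-30)*2.5,0,255).astype(np.uint8)
for c in ([.449,.052,.225],): cv2.circle(k,tuple(np.int32(proj('w6',c))),2,(0,0,255),-1)
import fit
for a in (25,30,35): 
    pts=[proj('w6',c) for c in fit.corners(.449,.052,np.radians(a)) if c[2]>.21]; pts=[pts[i] for i in(0,1,3,2)]
    if a==30: cv2.polylines(k,[np.int32(pts)],True,(0,0,255),1)
    print(a,np.round(pts).tolist())
cv2.imwrite('pics/m7.png',cv2.resize(k,(800,600)))
```

```text
[0.44929243 0.05171734 0.28556186] 28.63744990628562 0.059856863233033984
25 [[290.0, 267.0], [261.0, 265.0], [265.0, 193.0], [296.0, 195.0]]
30 [[293.0, 266.0], [264.0, 267.0], [261.0, 194.0], [292.0, 193.0]]
35 [[297.0, 265.0], [267.0, 268.0], [258.0, 196.0], [289.0, 192.0]]
```

View pics/m7.png

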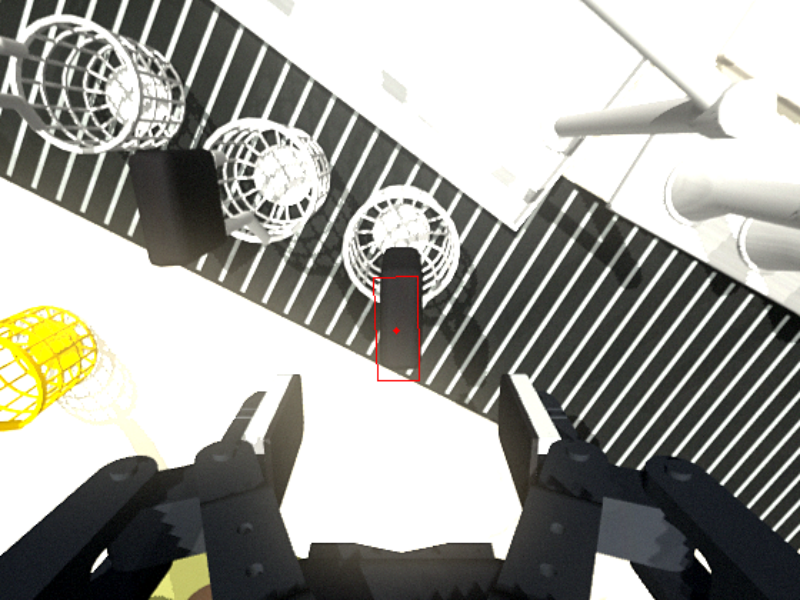

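The grip of b1 is centred at about (402,325), square to the jaws and 2 mm off in tool y. I'll grasp it.

{"op": "step_arm", "data": {"increments": [[[0,0,0],[0.2,0.2,3.5],0.4],[[0,0,0],[0,0,3.5],0.4],[[0,0,0],[0,0,2.3],0.4],[[0,0,0],[0,0,0],0.4],[[0,0,0],[0,0,0],0.4]]}}

```text
t: 23.35
eef_pos: [0.4533, 0.0516, 0.1945]
eef_rot: [0.0, 0.969, 0.248, 0.001]
contact_force: [0.9, 0.0, -0.1]
finger_gap: 0.0598
grip_force: 0.0
```

{"op": "step_arm", "data": {"increments": [[[0,0,0],[0,0,0],-1],[[0,0,0],[0,0,0],-1],[[0,0,0],[0,0,0],-1],[[0,0,0],[0,0,0],-1],[[0,0,0],[0,0,0],-1]]}}

```text
t: 23.85
eef_pos: [0.4531, 0.052, 0.194]
eef_rot: [-0.0, 0.969, 0.248, 0.001]
contact_force: [0.3, 3.1, 5.9]
finger_gap: 0.0172
grip_force: 59.7
```

{"op": "step_arm", "data": {"increments": [[[0,0,0],[0,0,-2],-1],[[0,0,0],[0,0,-3],-1],[[0,0,0],[0,0,-3],-1],[[0,0,0],[0,0,-2],-1],[[0,0,0],[0,0,0],-1]]}}

```text
t: 24.35
eef_pos: [0.4533, 0.0515, 0.2947]
eef_rot: [0.001, 0.969, 0.248, 0.002]
contact_force: [0.2, -0.2, -4.2]
finger_gap: 0.0171
grip_force: 59.1
```

{"op": "step_arm", "data": {"increments": [[[0,0,7.2],[0,0,0],-1],[[0,0,7.2],[0,0,0],-1],[[0,0,7.2],[0,0,0],-1],[[0,0,7.2],[0,0,0],-1],[[0,0,7.2],[0,0,0],-1]]}}

```text
t: 24.85
eef_pos: [0.451, 0.0515, 0.2889]
eef_rot: [0.0, 0.998, -0.066, -0.003]
contact_force: [-1.0, -0.2, -4.6]
finger_gap: 0.0173
grip_force: 58.9
```

{"op": "step_arm", "data": {"increments": [[[0,0,0],[2.6,-1.1,0],-1],[[0,0,0],[2.6,-1.1,0],-1],[[0,0,0],[2.6,-1.1,0],-1],[[0,0,0],[0,0,0],-1],[[0,0,0],[0,0,0],-1]]}}

```text
t: 25.35
eef_pos: [0.5327, 0.0744, 0.289]
eef_rot: [0.0, 0.998, -0.063, -0.003]
contact_force: [-0.3, 0.1, -5.1]
finger_gap: 0.0175
grip_force: 59.1
```

Run:
```python
from h import *
o=robot.get_obs();q=o['eef_rot'];print(o['eef_pos'],np.degrees(2*np.arctan2(q[2],q[1])),o['finger_gap'],o['contact_force'])
im=snap('wrist','w7'); b=snap('side','d7'); a=snap('scene','s7')
out=np.zeros((600,800,3),np.uint8); out[:400,:533]=cv2.resize(im['frame'],(533,400))
out[:266,534:]=cv2.resize(a['frame'][170:300,220:350],(266,266),interpolation=cv2.INTER_CUBIC); out[268:534,534:]=cv2.resize(b['frame'][150:320,160:330],(266,266),interpolation=cv2.INTER_CUBIC)
cv2.imwrite('pics/m8.png',out)
for y in (-.15,-.1,0,.1): 
    p=np.array([.609,.171,.215])+y*np.array([.132,.991,0]); print(y,np.round(np.array(proj('w7',p))*.9518),np.round((np.array(proj('s7',p))-[220,170])*2.046),np.round((np.array(proj('d7',p))-[160,150])*1.565))
```

```text
[0.5327283  0.0744204  0.28896672] -7.253921803252648 0.0174615289988279 [-0.27311409  0.06089554 -5.09167852]
-0.15 [338. 116.] [51. 78.] [172.  22.]
-0.1 [255. 116.] [90. 82.] [153.  35.]
0 [ 90. 115.] [168.  91.] [110.  63.]
0.1 [-76. 114.] [248. 100.] [60. 96.]
```

View pics/m8.png

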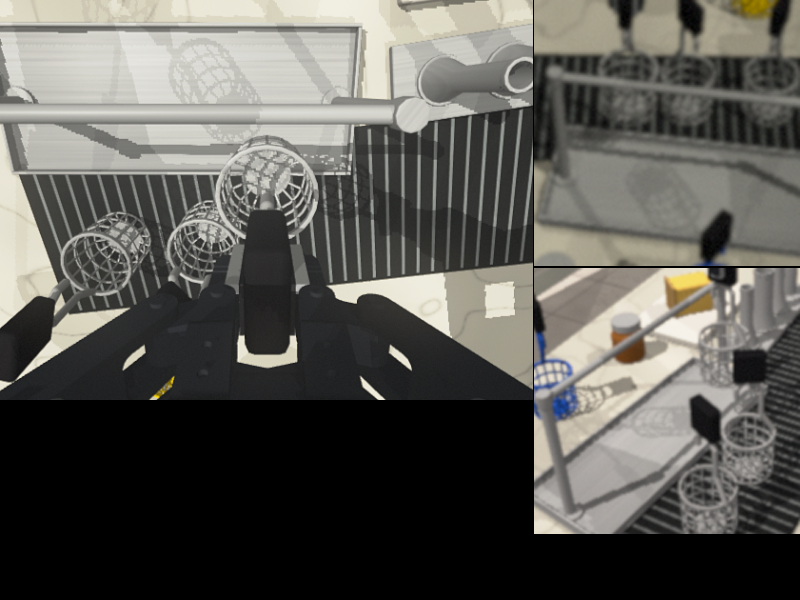

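Rail runs level at v≈114 in the wrist view (predicted 116, so within about 1 mm), and the basket hangs straight with its free hook end towards the rail. I'll check how the grip sits in the jaws, using its near top edge at v≈353.

Run:
```python
from h import *
p=robot.get_obs()['eef_pos']; x=np.array([.992,-.126,0])
for d in (-6,-3,0,3): print(d,np.round(np.array(proj('w7',p+x*(d-23)/1000+[0,0,.0307]))*.9518,1),np.round(np.array(proj('w7',p+x*(d+23)/1000+[0,0,.0307]))*.9518,1),np.round(np.array(proj('w7',p+x*(d+23)/1000+[0,0,-.0193]))*.9518,1))
im=cv2.imread('pics/w7.png'); print(im[200:400:4,280].max(1).tolist())
c=atz('w7',411/.9518,114/.9518,.215);d=atz('w7',100/.9518,114/.9518,.215);print(c,d)
```

```text
-6 [264.2 379.5] [263.8 273.6] [264.5 220.6]
-3 [264.2 373.3] [263.8 265.9] [264.4 214.8]
0 [264.1 367. ] [263.8 257.9] [264.4 208.9]
3 [264.1 360.6] [263.7 249.9] [264.4 203. ]
[113, 120, 120, 167, 184, 88, 53, 51, 47, 47, 47, 43, 45, 41, 43, 39, 41, 49, 47, 47, 48, 44, 46, 45, 45, 37, 37, 35, 34, 33, 33, 36, 40, 39, 38, 40, 39, 39, 37, 42, 43, 43, 42, 136, 217, 217, 220, 41, 38, 41]
[ 0.58493395 -0.02169728  0.215     ] [0.60872604 0.16491175 0.215     ]
```

{"op": "step_arm", "data": {"increments": [[[0,0,0],[2,0.2,0],-1],[[0,0,0],[2,0.2,0],-1],[[0,0,0],[1.4,0,0],-1],[[0,0,0],[1,0,0],-1],[[0,0,0],[0,0,0],-1]]}}

```text
t: 26.0
eef_pos: [0.5969, 0.0621, 0.2921]
eef_rot: [0.0, 0.998, -0.064, -0.0]
contact_force: [-0.6, -0.7, -5.4]
finger_gap: 0.0174
grip_force: 59.1
```

{"op": "step_arm", "data": {"increments": [[[0,0,0],[0,0,1.5],-1],[[0,0,0],[0,0,1.5],-1],[[0,0,0],[0,0,0],-1],[[0,0,0],[0,0,0],-1]]}}

```text
t: 26.4
eef_pos: [0.5957, 0.0625, 0.2607]
eef_rot: [0.0, 0.998, -0.063, -0.001]
contact_force: [-0.1, 0.2, -4.6]
finger_gap: 0.0169
grip_force: 59.1
```

{"op": "step_arm", "data": {"increments": [[[0,0,0],[0,0,0.7],-1],[[0,0,0],[0,0,0.7],-1],[[0,0,0],[0,0,0.3],-1],[[0,0,0],[0,0,0],-1]]}}

```text
t: 26.8
eef_pos: [0.5964, 0.0625, 0.2458]
eef_rot: [-0.0, 0.998, -0.063, -0.0]
contact_force: [-3.6, -0.6, -1.1]
finger_gap: 0.0171
grip_force: 59.9
```

{"op": "step_arm", "data": {"increments": [[[0,0,0],[0,0,0.2],-1],[[0,0,0],[0,0,0],-1]]}}

```text
t: 27.0
eef_pos: [0.5966, 0.0625, 0.2455]
eef_rot: [-0.0, 0.998, -0.063, 0.0]
contact_force: [-5.8, 0.2, 5.0]
finger_gap: 0.0176
grip_force: 60.8
```

{"op": "step_arm", "data": {"increments": [[[0,0,0],[0,0,0],0],[[0,0,0],[0,0,0],0],[[0,0,0],[0,0,0],0],[[0,0,0],[0,0,-2],0],[[0,0,0],[0,0,-3],0]]}}

```text
t: 27.5
eef_pos: [0.5957, 0.0623, 0.2911]
eef_rot: [0.0, 0.998, -0.063, -0.002]
contact_force: [0.9, -0.1, -0.4]
finger_gap: 0.0431
grip_force: 0.0
```

{"op": "step_arm", "data": {"increments": [[[0,0,0],[0,0,-4],0.4],[[0,0,-8],[0,0,-1],0.4],[[0,0,-8],[0,0,0],0.4],[[0,0,-8],[0,0,0],0.4],[[0,0,-8],[0,0,0],0.4]]}}

```text
t: 28.0
eef_pos: [0.5971, 0.0624, 0.3436]
eef_rot: [0.0, 0.976, 0.217, 0.001]
contact_force: [-0.9, 0.3, 0.2]
finger_gap: 0.0599
grip_force: 0.0
```

Run:
```python
from fit import *
o=robot.get_obs();q=o['eef_rot'];print(o['eef_pos'],np.degrees(2*np.arctan2(q[2],q[1])),o['finger_gap'],o['contact_force'])
im=snap('wrist','w8'); b=snap('side','d8'); a=snap('scene','s8')
for n,p in dict(b2=(.448,.157,.44),b3=(.4447,.281,-.58)).items():
    m=mask('d8',40).astype(np.float32); r=[]
    g=lambda v: score('d8',(v[0]/100+p[0],v[1]/100+p[1],v[2]),m)
    x=minimize(g,[0,0,p[2]],method='Nelder-Mead',options=dict(initial_simplex=[[0,0,p[2]],[.6,0,p[2]],[0,.6,p[2]],[0,0,p[2]+.2]]))
    print(n,round(x.fun,3),p[0]+x.x[0]/100,p[1]+x.x[1]/100,np.degrees(x.x[2]))
m=mask('d8',40).astype(np.float32)
# hung grip: centroid of dark blob near predicted
u,v=proj('d8',[.596,.0625,.249]); print('pred',u,v)
n,l,st,c=cv2.connectedComponentsWithStats(m.astype(np.uint8)); print([ (st[i].tolist(),c[i].round(1).tolist()) for i in range(1,n) if 60<st[i][4]<3000])
```

```text
[0.59706315 0.0623819  0.34364223] 25.053966502733612 0.05988575391288747 [-0.92379062  0.25569341  0.16337048]
b2 0.295 0.4402396023853071 0.16282490442259817 27.573691528019744
b3 0.249 0.4440084659774637 0.28196793188191327 -38.703462197420805
pred 258.7719101165793 158.2180504290986
[([305, 0, 77, 15, 244], [330.9, 10.0]), ([236, 31, 34, 11, 227], [253.6, 36.4]), ([237, 45, 34, 81, 1191], [254.8, 73.5]), ([474, 123, 13, 13, 134], [480.0, 128.8]), ([252, 148, 16, 21, 270], [259.3, 158.2]), ([155, 168, 11, 23, 138], [160.3, 178.9]), ([363, 185, 31, 11, 98], [379.4, 189.3]), ([333, 195, 53, 17, 259], [362.3, 201.9]), ([331, 200, 30, 9, 67], [344.2, 204.3]), ([288, 203, 34, 21, 470], [299.9, 213.3]), ([327, 204, 29, 11, 102], [341.7, 209.1]), ([261, 232, 18, 30, 380], [269.3, 246.3]), ([317, 254, 35, 12, 66], [334.6, 259.5]), ([509, 262, 51, 46, 882], [538.8, 284.5]), ([376, 271, 27, 28, 549], [388.8, 284.3]), ([311, 282, 27, 12, 85], [322.6, 287.3]), ([305, 287, 30, 13, 110], [318.2, 292.6]), ([292, 289, 39, 17, 118], [310.0, 296.7]), ([291, 296, 37, 17, 130], [308.7, 304.0]), ([231, 303, 22, 12, 77], [241.7, 308.8]), ([291, 303, 34, 17, 133], [306.5, 310.8]), ([225, 309, 85, 40, 333], [268.9, 329.5]), ([291, 312, 31, 15, 123], [304.8, 318.5]), ([218, 316, 88, 42, 380], [263.6, 336.5]), ([287, 318, 30, 17, 122], [301.6, 325.6]), ([212, 322, 89, 44, 403], [258.4, 343.8]), ([280, 325, 34, 17, 135], [297.0, 332.6]), ([206, 328, 91, 47, 488], [253.6, 352.2])]
```

{"op": "step_arm", "data": {"increments": [[[0,0,0],[-2.3,-3.7,0],0.4],[[0,0,0],[-2.3,-3.7,0],0.4],[[0,0,0],[-2.3,-3.7,0],0.4],[[0,0,0],[-2.4,-3.6,0],0.4],[[0,0,0],[0,0,0],0.4]]}}

```text
t: 28.65
eef_pos: [0.448, 0.159, 0.344]
eef_rot: [-0.001, 0.977, 0.215, 0.001]
contact_force: [1.1, 0.4, -0.0]
finger_gap: 0.0598
grip_force: 0.0
```

{"op": "step_arm", "data": {"increments": [[[0,0,0],[0,0,3],0.4],[[0,0,0],[0,0,3],0.4],[[0,0,0],[0,0,0],0.4],[[0,0,0],[0,0,0],0.4]]}}

```text
t: 29.05
eef_pos: [0.451, 0.1568, 0.2834]
eef_rot: [0.0, 0.977, 0.213, -0.0]
contact_force: [0.4, 0.7, 0.7]
finger_gap: 0.0599
grip_force: 0.0
```

Run:
```python
from fit import *
o=robot.get_obs();q=o['eef_rot'];print(o['eef_pos'],np.degrees(2*np.arctan2(q[2],q[1])))
im=snap('wrist','w9')
k=np.clip((im['frame'].astype(np.float32)-30)*2.5,0,255).astype(np.uint8)
pts=[proj('w9',c) for c in corners(.45,.156,np.radians(26)) if c[2]>.21]; pts=[pts[i] for i in(0,1,3,2)]
cv2.polylines(k,[np.int32(pts)],True,(0,0,255),1)
cv2.imwrite('pics/m9.png',cv2.resize(k[100:310,140:420],(800,600)))
```

```text
[0.4509988  0.15676054 0.28342108] 24.63321074895447
```

View pics/m9.png

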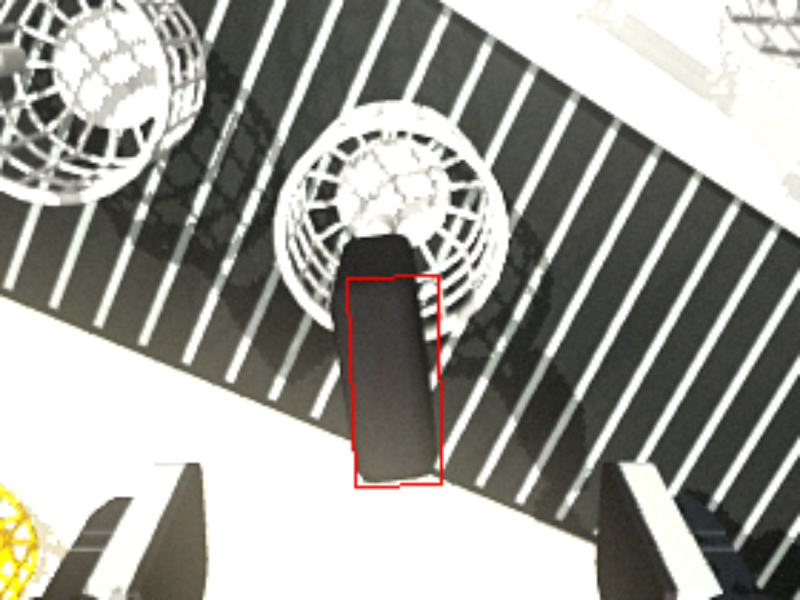

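The grip of b2 is centred at (390,380), within 2 mm of the prediction and about 4° more yaw. I'll grasp it.

{"op": "step_arm", "data": {"increments": [[[0,0,-3.5],[0,-0.1,3.5],0.4],[[0,0,0],[0,0,3.5],0.4],[[0,0,0],[0,0,1.9],0.4],[[0,0,0],[0,0,0],0.4],[[0,0,0],[0,0,0],0.4]]}}

```text
t: 29.6
eef_pos: [0.4516, 0.1581, 0.1965]
eef_rot: [0.0, 0.97, 0.244, 0.001]
contact_force: [-0.3, 0.4, -0.2]
finger_gap: 0.0596
grip_force: 0.0
```

{"op": "step_arm", "data": {"increments": [[[0,0,0],[0,0,0],-1],[[0,0,0],[0,0,0],-1],[[0,0,0],[0,0,0],-1],[[0,0,0],[0,0,0],-1],[[0,0,0],[0,0,0],-1]]}}

```text
t: 30.1
eef_pos: [0.4515, 0.1583, 0.196]
eef_rot: [-0.0, 0.97, 0.244, 0.002]
contact_force: [1.6, 1.1, 5.1]
finger_gap: 0.0175
grip_force: 62.7
```

{"op": "step_arm", "data": {"increments": [[[0,0,0],[0,0,-2],-1],[[0,0,0],[0,0,-3],-1],[[0,0,0],[0,0,-3],-1],[[0,0,0],[0,0,-2],-1],[[0,0,0],[0,0,0],-1]]}}

```text
t: 30.6
eef_pos: [0.4512, 0.1581, 0.2967]
eef_rot: [0.0, 0.97, 0.244, 0.002]
contact_force: [1.3, -0.2, -2.7]
finger_gap: 0.0171
grip_force: 61.7
```

{"op": "step_arm", "data": {"increments": [[[0,0,7.1],[0,0,0],-1],[[0,0,7.1],[0,0,0],-1],[[0,0,7.1],[0,0,0],-1],[[0,0,7.1],[0,0,0],-1],[[0,0,7.1],[0,0,0],-1]]}}

```text
t: 31.1
eef_pos: [0.4491, 0.1576, 0.291]
eef_rot: [0.001, 0.998, -0.066, -0.003]
contact_force: [-0.5, 0.5, -3.7]
finger_gap: 0.0171
grip_force: 61.8
```

{"op": "step_arm", "data": {"increments": [[[0,0,0],[2.4,-0.5,0],-1],[[0,0,0],[2.4,-0.5,0],-1],[[0,0,0],[2.4,-0.5,0],-1],[[0,0,0],[0,0,0],-1],[[0,0,0],[0,0,0],-1]]}}

```text
t: 31.6
eef_pos: [0.5226, 0.1634, 0.2913]
eef_rot: [0.001, 0.998, -0.064, -0.003]
contact_force: [-0.6, 0.3, -3.6]
finger_gap: 0.0172
grip_force: 61.7
```

```bash
cat > off.py <<'E'
import sys
from fit import *
f=sys.argv[1]
o=robot.get_obs();q=o['eef_rot'];p=o['eef_pos'];a=2*np.arctan2(q[2],q[1]);print(p,np.degrees(a),o['contact_force'])
x=np.array([np.cos(a),np.sin(a),0]); im=snap('wrist',f)['frame']; r=cv2.imread('pics/w7.png')
for d in (-5,0,5): print(d,np.round(proj(f,p+x*(d-23)/1000+[0,0,.0307]),1),np.round(proj(f,p+x*(d+23)/1000+[0,0,-.0193]),1))
print('ref',r[204:236:2,280].max(1).tolist(),r[356:388:2,280].max(1).tolist());print('now',im[204:236:2,280].max(1).tolist(),im[356:388:2,280].max(1).tolist())
# rail rows at columns
for u in (100,150,420): 
    print(u,[np.round(proj(f,[.609+t*.1265,.1667+t*.992,.215]),1).tolist() for t in ((280-u)/1750,)], im[90:150:3,u].max(1).tolist())
E
python3 off.py w10
```

```text
[0.52259706 0.16338612 0.29131211] -7.285169520380259 [-0.57136642  0.32227247 -3.60969819]
-5 [277.2 392.2] [277.5 228.2]
0 [277.1 381.3] [277.5 218.1]
5 [277.1 370.2] [277.5 207.8]
ref [120, 121, 120, 123, 167, 185, 184, 169, 88, 49, 53, 46, 51, 48, 47, 47] [42, 41, 43, 44, 43, 42, 42, 38, 136, 219, 217, 217, 217, 217, 220, 113]
now [132, 176, 115, 117, 116, 116, 137, 172, 178, 180, 133, 40, 45, 46, 46, 45] [41, 41, 41, 38, 42, 38, 40, 42, 39, 31, 177, 236, 168, 240, 238, 114]
100 [[69.8, 80.7]] [98, 109, 123, 122, 204, 90, 188, 186, 181, 183, 185, 194, 182, 195, 192, 189, 190, 188, 188, 185]
150 [[120.5, 80.7]] [103, 197, 197, 200, 191, 182, 119, 121, 118, 118, 199, 195, 191, 191, 191, 190, 191, 189, 187, 187]
420 [[394.2, 80.6]] [91, 158, 204, 208, 138, 126, 124, 116, 108, 95, 114, 103, 136, 159, 129, 125, 125, 133, 134, 134]
```

{"op": "step_arm", "data": {"increments": [[[0,0,0],[2.5,-0.7,0],-1],[[0,0,0],[2.5,-0.7,0],-1],[[0,0,0],[2,0,0],-1],[[0,0,0],[1.6,0,0],-1],[[0,0,0],[0,0,0],-1]]}}

```text
t: 32.15
eef_pos: [0.6109, 0.1663, 0.2932]
eef_rot: [0.0, 0.998, -0.064, -0.001]
contact_force: [-0.8, -0.1, -3.5]
finger_gap: 0.0174
grip_force: 61.6
```

{"op": "step_arm", "data": {"increments": [[[0,0,0],[0,0,1.5],-1],[[0,0,0],[0,0,1.5],-1],[[0,0,0],[0,0,0],-1],[[0,0,0],[0,0,0],-1]]}}

```text
t: 32.55
eef_pos: [0.6095, 0.1667, 0.2628]
eef_rot: [0.0, 0.998, -0.063, -0.001]
contact_force: [0.7, -0.2, -2.5]
finger_gap: 0.0173
grip_force: 61.5
```

{"op": "step_arm", "data": {"increments": [[[0,0,0],[0,0,0.6],-1],[[0,0,0],[0,0,0.6],-1],[[0,0,0],[0,0,0.3],-1],[[0,0,0],[0,0,0],-1]]}}

```text
t: 32.95
eef_pos: [0.6112, 0.1666, 0.2495]
eef_rot: [-0.0, 0.998, -0.063, 0.001]
contact_force: [1.0, -1.3, -3.0]
finger_gap: 0.0172
grip_force: 61.8
```

{"op": "step_arm", "data": {"increments": [[[0,0,0],[0,0,0.3],-1],[[0,0,0],[0,0,0.1],-1],[[0,0,0],[0,0,0],-1],[[0,0,0],[0,0,0],-1]]}}

```text
t: 33.35
eef_pos: [0.6123, 0.1668, 0.2475]
eef_rot: [-0.0, 0.998, -0.063, 0.003]
contact_force: [5.1, -0.8, 5.3]
finger_gap: 0.0173
grip_force: 62.7
```

{"op": "step_arm", "data": {"increments": [[[0,0,0],[0,0,0],0],[[0,0,0],[0,0,0],0],[[0,0,0],[0,0,0],0],[[0,0,0],[0,0,-2],0],[[0,0,0],[0,0,-3],0]]}}

```text
t: 33.85
eef_pos: [0.6088, 0.1665, 0.2918]
eef_rot: [0.001, 0.998, -0.063, -0.004]
contact_force: [-0.3, -0.1, -0.3]
finger_gap: 0.0425
grip_force: 0.0
```

{"op": "step_arm", "data": {"increments": [[[0,0,0],[0,0,-4],0.4],[[0,0,6.7],[0,0,-1],0.4],[[0,0,6.7],[0,0,0],0.4],[[0,0,6.7],[0,0,0],0.4],[[0,0,6.7],[0,0,0],0.4]]}}

```text
t: 34.35
eef_pos: [0.6101, 0.1668, 0.3445]
eef_rot: [0.0, 0.955, -0.295, -0.001]
contact_force: [0.6, -0.3, 0.4]
finger_gap: 0.0598
grip_force: 0.0
```

Run:
```python
from fit import *
o=robot.get_obs();q=o['eef_rot'];t=2*np.arctan2(q[2],q[1]);print(o['eef_pos'],np.degrees(t),o['finger_gap'],o['contact_force'])
b=snap('side','d11')
p=(.4447,.281,-.6)
m=mask('d11',40).astype(np.float32)
g=lambda v: score('d11',(v[0]/100+p[0],v[1]/100+p[1],v[2]),m)
x=minimize(g,[0,0,p[2]],method='Nelder-Mead',options=dict(initial_simplex=[[0,0,p[2]],[.6,0,p[2]],[0,.6,p[2]],[0,0,p[2]+.2]]))
print('b3',round(x.fun,3),p[0]+x.x[0]/100,p[1]+x.x[1]/100,np.degrees(x.x[2]))
n,l,st,c=cv2.connectedComponentsWithStats(m.astype(np.uint8))
for h in ([.5958,.0625,.249],[.610,.1667,.249]):
    u=np.array(proj('d11',h)); i=1+np.argmin(np.linalg.norm(c[1:]-u,axis=1)+1e3*(st[1:,4]<100)); print(u,c[i],st[i])
d=np.array([.446,.280])-o['eef_pos'][:2]; print('tool',d@[np.cos(t),np.sin(t)],d@[np.sin(t),-np.cos(t)])
```

```text
[0.6101453  0.16677474 0.34453052] -34.33541248001028 0.05978087828406387 [ 0.62408935 -0.32965454  0.38459296]
b3 0.266 0.441600390625 0.28445507812500004 -37.6712289910559
[258.84307615 158.23550115] [259.29104478 158.17537313] [252 148  16  21 268]
[229.57308833 176.64991979] [230.23856209 176.84640523] [222 166  18  23 306]
tool -0.1994061352540216 -0.0009117968216387659
```

Both hung grips sit within 0.7 px of where they should be. On to b3.

{"op": "step_arm", "data": {"increments": [[[0,0,0],[-4,0,0],0.4],[[0,0,0],[-4,0,0],0.4],[[0,0,0],[-4,0,0],0.4],[[0,0,0],[-4,0,0],0.4],[[0,0,0],[-3.9,-0.1,0],0.4]]}}

```text
t: 34.9
eef_pos: [0.4446, 0.2795, 0.3447]
eef_rot: [0.0, 0.956, -0.292, -0.001]
contact_force: [0.3, 0.4, 1.3]
finger_gap: 0.0596
grip_force: 0.0
```

{"op": "step_arm", "data": {"increments": [[[0,0,0],[0,0,3],0.4],[[0,0,0],[0,0,3],0.4],[[0,0,0],[0,0,0],0.4],[[0,0,0],[0,0,0],0.4],[[0,0,0],[0,0,0],0.4]]}}

```text
t: 35.4
eef_pos: [0.4472, 0.2792, 0.2872]
eef_rot: [-0.001, 0.956, -0.293, 0.001]
contact_force: [-0.1, -0.5, -0.3]
finger_gap: 0.0596
grip_force: 0.0
```

Run:
```python
from fit import *
o=robot.get_obs();q=o['eef_rot'];t=2*np.arctan2(q[2],q[1]);print(o['eef_pos'],np.degrees(t))
im=snap('wrist','w12')['frame']
pts=[np.round(proj('w12',c)).tolist() for c in corners(.446,.28,np.radians(-35)) if c[2]>.21]; print(pts)
g=im.max(2)
for v in range(170,280,8): print(v,''.join('#' if k<60 else ('+' if k<90 else '.') for k in g[v,230:330]))
```

```text
[0.44722904 0.27917633 0.28718399] -34.05795844608949
[[293.0, 270.0], [264.0, 269.0], [295.0, 198.0], [264.0, 198.0]]
170 ..#######..........+++######+........................................#########+.........############
178 ###+...........++++..###+...##+...............+++...................+########............###########
186 ########........#+..++++..####++#######################+.+##..+#######.....+#+..+........#+...+#####
194 ##########+....+....+##...+##############################+.+##++..++###....+.+++##.....#########++++
202 #....+########+....++......+###############################+.....#+++#+..+##+........###############
210 #+#####....+#########+.....+################################+#####+.........+#########+...+#########
218 ++++#+######+....+###########################################+++#######+....###############+....+###
226 ....++++++++####+#+....+#####################################################+....##############+...
234 ++++++....++++++++++++##+....+##################################+...+##############....+######+++##+
242 ++++++++++++....++++++++++++##+...+#####+############################+....#####+#++###++##+.........
250 ..++++++++++++++++....++++++++++++++##########+###################+++++++#+##+......................
258 ........++++++++++++++++....++++++++++#+++++++++++++##+++#++#####+..................................
266 ..............++++++++++++++++....++++++++++++++#+++................................................
274 .....................+++++++++++++++++..............................................................
```

{"op": "step_arm", "data": {"increments": [[[0,0,-3],[0,-0.1,3.5],0.4],[[0,0,0],[0,0,3.5],0.4],[[0,0,0],[0,0,2],0.4],[[0,0,0],[0,0,0],0.4],[[0,0,0],[0,0,0],0.4]]}}

```text
t: 35.95
eef_pos: [0.4479, 0.2801, 0.197]
eef_rot: [-0.001, 0.963, -0.268, 0.001]
contact_force: [-0.7, 0.4, -0.4]
finger_gap: 0.0597
grip_force: 0.0
```

{"op": "step_arm", "data": {"increments": [[[0,0,0],[0,0,0],-1],[[0,0,0],[0,0,0],-1],[[0,0,0],[0,0,0],-1],[[0,0,0],[0,0,0],-1],[[0,0,0],[0,0,0],-1]]}}

```text
t: 36.45
eef_pos: [0.4482, 0.2802, 0.1973]
eef_rot: [-0.001, 0.963, -0.268, 0.002]
contact_force: [1.5, -0.1, 6.3]
finger_gap: 0.0171
grip_force: 59.9
```

{"op": "step_arm", "data": {"increments": [[[0,0,0],[0,0,-2],-1],[[0,0,0],[0,0,-3],-1],[[0,0,0],[0,0,-3],-1],[[0,0,0],[0,0,-2],-1],[[0,0,0],[0,0,0],-1]]}}

```text
t: 36.95
eef_pos: [0.4478, 0.2804, 0.2978]
eef_rot: [-0.002, 0.963, -0.268, 0.002]
contact_force: [0.4, 0.3, -3.7]
finger_gap: 0.0173
grip_force: 59.2
```

{"op": "step_arm", "data": {"increments": [[[0,0,-6],[0,0,0],-1],[[0,0,-6],[0,0,0],-1],[[0,0,-6],[0,0,0],-1],[[0,0,-6],[0,0,0],-1],[[0,0,0],[0,0,0],-1]]}}

```text
t: 37.45
eef_pos: [0.4459, 0.2794, 0.2921]
eef_rot: [0.001, 0.998, -0.062, -0.002]
contact_force: [-0.3, 0.2, -3.9]
finger_gap: 0.0174
grip_force: 59.2
```

{"op": "step_arm", "data": {"increments": [[[0,0,0],[3,0,0],-1],[[0,0,0],[3,0,0],-1],[[0,0,0],[2.5,0,0],-1],[[0,0,0],[0,0,0],-1],[[0,0,0],[0,0,0],-1]]}}

```text
t: 37.95
eef_pos: [0.5309, 0.269, 0.2931]
eef_rot: [0.001, 0.998, -0.063, -0.002]
contact_force: [-0.0, 0.0, -4.7]
finger_gap: 0.0174
grip_force: 59.1
```

```bash
python3 off.py w13
```

```text
[0.53089227 0.2689704  0.2930983 ] -7.208437793904633 [-3.73372187e-02  9.92992660e-04 -4.73440890e+00]
-5 [277.2 392.1] [277.5 228.3]
0 [277.1 381.3] [277.5 218.1]
5 [277.1 370.1] [277.5 207.8]
ref [120, 121, 120, 123, 167, 185, 184, 169, 88, 49, 53, 46, 51, 48, 47, 47] [42, 41, 43, 44, 43, 42, 42, 38, 136, 219, 217, 217, 217, 217, 220, 113]
now [120, 116, 117, 118, 116, 146, 172, 178, 180, 108, 41, 43, 45, 44, 44, 43] [35, 37, 35, 37, 37, 37, 35, 33, 232, 119, 180, 217, 174, 165, 148, 125]
100 [[257.9, 71.4]] [192, 218, 209, 214, 223, 226, 226, 228, 162, 159, 160, 158, 159, 160, 130, 129, 137, 140, 138, 114]
150 [[308.5, 71.4]] [218, 213, 214, 213, 213, 213, 213, 213, 213, 213, 213, 213, 213, 214, 214, 214, 214, 214, 214, 215]
420 [[580.8, 71.8]] [181, 187, 191, 118, 119, 112, 97, 206, 87, 131, 135, 193, 121, 121, 124, 125, 121, 121, 122, 123]
```

{"op": "step_arm", "data": {"increments": [[[0,0,0],[2.5,-0.7,0],-1],[[0,0,0],[2.5,-0.6,0],-1],[[0,0,0],[2.5,0,0],-1],[[0,0,0],[1.5,0,0],-1],[[0,0,0],[0,0,0],-1]]}}

```text
t: 38.5
eef_pos: [0.6227, 0.271, 0.2943]
eef_rot: [0.0, 0.998, -0.062, -0.001]
contact_force: [-0.4, 0.9, -4.4]
finger_gap: 0.0172
grip_force: 59.2
```

{"op": "step_arm", "data": {"increments": [[[0,0,0],[0,0,1.5],-1],[[0,0,0],[0,0,1.5],-1],[[0,0,0],[0,0,0],-1],[[0,0,0],[0,0,0],-1]]}}

```text
t: 38.9
eef_pos: [0.621, 0.2712, 0.2636]
eef_rot: [0.001, 0.998, -0.061, -0.001]
contact_force: [0.2, 0.1, -4.8]
finger_gap: 0.0173
grip_force: 59.2
```

{"op": "step_arm", "data": {"increments": [[[0,0,0],[0,0,0.6],-1],[[0,0,0],[0,0,0.6],-1],[[0,0,0],[0,0,0.3],-1],[[0,0,0],[0,0,0],-1]]}}

```text
t: 39.3
eef_pos: [0.6235, 0.2712, 0.2513]
eef_rot: [-0.0, 0.998, -0.062, 0.002]
contact_force: [5.0, -0.4, -2.4]
finger_gap: 0.0173
grip_force: 59.5
```

{"op": "step_arm", "data": {"increments": [[[0,0,0],[0.1,0,0.2],-1],[[0,0,0],[0,0,0.2],-1],[[0,0,0],[0,0,0],-1],[[0,0,0],[0,0,0],-1]]}}

```text
t: 39.7
eef_pos: [0.6252, 0.2712, 0.2489]
eef_rot: [-0.001, 0.998, -0.062, 0.003]
contact_force: [5.1, -0.5, 5.0]
finger_gap: 0.0175
grip_force: 60.6
```

{"op": "step_arm", "data": {"increments": [[[0,0,0],[0,0,0],0],[[0,0,0],[0,0,0],0],[[0,0,0],[0,0,0],0],[[0,0,0],[0,0,-2],0],[[0,0,0],[0,0,-3],0]]}}

```text
t: 40.2
eef_pos: [0.6214, 0.2707, 0.2928]
eef_rot: [0.001, 0.998, -0.062, -0.004]
contact_force: [0.2, -0.1, -0.5]
finger_gap: 0.0428
grip_force: 0.0
```

{"op": "step_arm", "data": {"increments": [[[0,0,0],[-1,0,-5],0],[[0,0,0],[-4,0,-4],0],[[0,0,0],[-4,0,0],0],[[0,0,0],[-4,0,0],0],[[0,0,0],[-4,0,0],0]]}}

```text
t: 40.7
eef_pos: [0.4575, 0.2914, 0.3804]
eef_rot: [0.0, 0.998, -0.062, -0.001]
contact_force: [0.2, 0.3, -0.1]
finger_gap: 0.0427
grip_force: 0.0
```

{"op": "step_arm", "data": {"increments": [[[0,0,0],[0,0,0],0],[[0,0,0],[0,0,0],0],[[0,0,0],[0,0,0],0],[[0,0,0],[0,0,0],0],[[0,0,0],[0,0,0],0]]}}

```text
t: 41.2
eef_pos: [0.4601, 0.2912, 0.3803]
eef_rot: [0.0, 0.998, -0.062, -0.0]
contact_force: [0.5, -0.0, -0.5]
finger_gap: 0.0425
grip_force: 0.0
```

Run:
```python
from fit import *
o=robot.get_obs();print(o['eef_pos'],o['contact_force'],o['t'])
b=snap('side','d14')['frame']; a=snap('scene','s14')['frame']
m=mask('d14',40); n,l,st,c=cv2.connectedComponentsWithStats(m)
for h in ([.5958,.0625,.249],[.609,.1667,.249],[.6223,.2709,.249]):
    u=np.array(proj('d14',h)); i=1+np.argmin(np.linalg.norm(c[1:]-u,axis=1)+1e3*(st[1:,4]<100)); print(u,c[i],st[i])
out=np.zeros((600,800,3),np.uint8)
out[:300]=cv2.resize(b[100:340,140:420],None,fx=1,fy=1)[0:1].repeat(300,0)[:, :1] if 0 else 0
x=cv2.resize(b[100:320,140:400],(472,400),interpolation=cv2.INTER_CUBIC); out[:400,:472]=x
y=cv2.resize(a[170:300,80:390],(800,335),interpolation=cv2.INTER_CUBIC); y=cv2.convertScaleAbs(y,alpha=1.4)
out=np.vstack([np.hstack([cv2.resize(x,(310,262)),cv2.resize(b[100:220,280:400],(262,262),interpolation=cv2.INTER_CUBIC),np.zeros((262,228,3),np.uint8)]),y]); cv2.imwrite('pics/m14.png',out); print(out.shape)
```

```text
[0.4601311  0.29121128 0.38027525] [ 0.54415839 -0.01552864 -0.53856117] 41.2
[258.84307615 158.23550115] [230.22112211 176.84818482] [222 166  18  23 303]
[229.94389459 176.75248122] [230.22112211 176.84818482] [222 166  18  23 303]
[196.02134851 198.45118855] [196.33526012 198.3583815 ] [186 186  21  26 346]
(597, 800, 3)
```

View pics/m14.png

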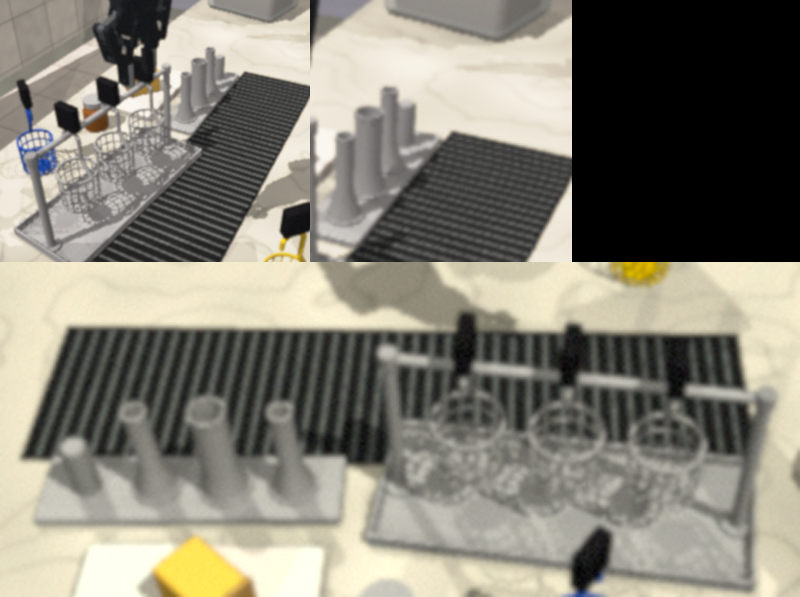

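The final view shows all three baskets hanging on the rail, and the three tubes on t1 (132,410), T2 (207,408) and t2 (280,410). I'll check the tube-top heights against seated projections, then hand in.

Run:
```python
from h import *
for n,p,(u,v) in (('t1',(.599,-.2927),(132,410)),('T2',(.597,-.2142),(207,408)),('t2',(.5957,-.137),(280,410))):
    print(n,[np.round(proj('s14',[*p,z]),1).tolist() for z in (.142,.152)],round(80+u/2.58,1),round(170+(v-262)/2.58,1))
```

```text
t1 [[130.7, 227.6], [129.8, 225.2]] 131.2 227.4
T2 [[159.4, 227.4], [158.8, 225.0]] 160.2 226.6
t2 [[187.7, 227.4], [187.2, 225.0]] 188.5 227.4
```

{"op": "step_arm", "data": {"increments": [[[0,0,0],[0,0,0],0],[[0,0,0],[0,0,0],0],[[0,0,0],[0,0,0],0],[[0,0,0],[0,0,0],0],[[0,0,0],[0,0,0],0]]}}

```text
t: 41.8
eef_pos: [0.4593, 0.2914, 0.3808]
eef_rot: [-0.0, 0.998, -0.062, 0.0]
contact_force: [-0.3, 0.7, 0.2]
finger_gap: 0.043
grip_force: 0.0
```

```bash
python3 -c "
from cell import robot; print(robot.sign_off())"
```

```text
the job is handed in; nothing more can be done
None
```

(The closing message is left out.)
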